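# Load two tongued stamp blocks in a sloping sprung rack

## Robot

A 7-joint arm with a two-finger parallel gripper is mounted at the origin on a cart in front of the work surface, level with it; the furniture and walls round the work are solid. World frame = base frame: x ahead of the robot, y to its left, z up, the work surface at z = 0. Lengths are in m, angles in rad, forces in N, time in s.
With the tool pointing down it reaches from about 0.35 to 0.775 m from the base axis. Payload 3.1 kg.
Tool frame: the origin (TCP) lies on the centre line of the jaws, within the pads' length; the fingertips stand 8 mm ahead of it and the grasp point (between the pads) lies 11 mm behind it; z points along the fingers, y is the direction in which the jaws open and shut (so a half turn about z gives the same grasp; the last joint's range is limited). The gripper opens to 85 mm and grips with 20 to 120 N. Pads are 22 mm wide; open, the fingers measure 114 mm over their backs; the gripper's body (76 mm by 85 mm) begins 54 mm behind the grasp point. The pads swing forward as they close: fully open they stand 13 mm farther back than shut.
Start: joints at [-1.225, 0.311, 0.014, 1.512, -0.004, 1.319, -0.027], TCP at [0.208, 0.509, 0.239] pointing down, gripper open.
Joint ranges: [-2.7, 2.7], [-0.3, 1.91], [-1.27, 1.3], [0.12, 2.57], [-1.44, 4.58], [0.2, 2.03], [-3.05, 3.05]. Speed limits (rad/s): [2.79, 2.79, 3.14, 3.14, 3.14, 3.14, 3.14].

## Interface

Orientations are given as a unit quaternion [w, x, y, z].
In Python, from rig import monitor, get_image, camera_params, ctrl, models gives the robot as it stands.
- The arm moves only by the shell command python3 -m crank 'ROWS' [FORCE]. ROWS is JSON, a list of rows, each a list of 7 numbers: the closure in counts, from 0 (fully open) to 255 (shut), then the shift along the tool's x, y, z in cm, then the turn, a rotation vector about the tool's x, y, z in rad. A call has exactly 8 rows; each row shifts and turns the commanded pose from where the row before left it, along the tool's axes as they then stand; what a row does not reach is not made up. A row lasts 1/12 s, in which the tool goes at most 41.7 mm and 7.16 degrees, less where a joint would pass 70% of its speed; a pose out of reach is approached as far as the arm can. A call is refused whole if a number of a shift passes 4.17 or a number of a turn 0.125, either way. A call with a gripper value outside its range is refused whole. The fingers move at their own pace and stop on an object; FORCE is the grip in N (left out, the last holds). Time passes only in rows, so rows that do not move let the fingers close, or fill a call up. It gives the time, the measured TCP pose, the force and the opening at its end, in the units of the state.
- monitor.observe(): the state, without advancing time (a new reading comes with each control period).
- get_image(name): name is "side" or "top" or "wrist"; returns (picture, depth): 400x640x3 uint8, red, green, blue; 400x640 float32, m along the optical axis (not along the pixel's ray), 0 where there is no reading.
- camera_params(name): a dict with "fx", "fy", "cx", "cy" (pixels), "k1" (the pictures are not rectified: a ray, as slopes to the right and down, at radius r is drawn at 1 + k1 r^2 times it, then the intrinsics apply), "world_from_camera" (4x4, takes a point from camera to world coordinates). Camera axes: x right, y down, z forward; pixel columns grow to the right and rows downward; lengths in m; the calibration is good to about 2 mm. A picture is of the moment at which its call begins: read the wrist's pose just before it. camera_params takes no time and is no camera call; for the wrist camera it gives the pose at the moment of the call.
- ctrl.hand_in(): hands the job in, once; it reports no verdict.
Trained networks look in the newest picture that a camera, given by its name, has taken for a name from the list of things; names that differ only in an ending like _2 or _b are one class to them, and where a whole thing is asked for, a point or a joint stands for the part that bears it (a point fixed in the world has none). Each returns a list of dicts, best first, with "p" (0 to 1); they miss things now and then, are a little off and sometimes report something else, mostly with a low value. They report only what shows in the picture. A call takes as long as a camera call.
- models.recognise(camera, label): "rect" ([centre column, centre row, width, height] in pixels, round what is visible of it).
- models.landmark_of(camera, label): "point" ([column, row] in pixels: a listed point, or the origin of a listed thing).
The state is a dict: "time": time; "joint_positions": joint angles; "joint_vel": joint speeds; "joint_efforts": joint torques, N m; "ee_pos": TCP position; "tcp_rot": TCP orientation; "contact_force": force on the tool from outside, world axes, zero at the start; "moment": the same for the moment, N m; "width": opening from 0.0 (shut) to 1.0 (fully open).
Only numpy, scipy, OpenCV 4.12 (cv2) and the standard library are available. Lean on these libraries where they do the work, as an engineer would, in place of code of your own. Each camera call takes 0.05 s, during which the arm holds its last target.

## Task

Load both wooden stamp blocks in the sloping rack, the light one in the bay nearer the robot and the dark one in the far bay, pattern up and tongues uphill. A block goes in at a slant, tongue first under the metal keeper and against the sprung stop, until its tail can drop behind the ledge; leave each one lying flat on the bed, held between stop and ledge, and let go. Do not shove the tape roll, the round cutter or the brown bottle about.

Things in the scene. Friction and masses are not known exactly. Their poses are not given: they have to be found in the camera images.
- light_stamp: light wooden stamp block, slanting-rib pattern on top, loose, about 0.18 kg: body 100 long (x) x 44 wide (y) x 34 high (z); a thin tongue 18 long x 36 wide x 10 thick sticks out at its +x end, flush with the underside. Origin: centre of the underside of the 100 mm body; +x towards the tongue, +z out of the pattern. Starts lying on the table, pattern up, tongue pointing anywhere.
- dark_stamp: dark wooden stamp block, three-ring pattern on top, loose, about 0.18 kg: body 100 long (x) x 44 wide (y) x 34 high (z); a thin tongue 18 long x 36 wide x 10 thick sticks out at its +x end, flush with the underside. Origin: centre of the underside of the 100 mm body; +x towards the tongue, +z out of the pattern. Starts lying on the table, pattern up, tongue pointing anywhere.
- bed: fixed plywood bed of the rack, 180 wide, sloping 35 degrees, rising roughly to the robot's left. Origin on its surface, mid-width; +x uphill along the bed, +y across it, roughly towards the robot, +z out of it. mm in this frame: bay centres y = +48 (near), -48 (far); each bay lies between two round guide ribs 8 high, 50 apart inside, x 10 to 100. A clamp frame lies round the bed (see clamp_zone).
- clamp_zone (a point): bed point x 110, y 0, z 15 mm. Clamp frame: tail ledge, keeper plate and stops in one, clamped at an unknown shift s of -8 to +8 mm along the bed, so feel for it. Bed x in mm: ledge s-12 to s, 12 high, full width; keeper plate s+110 to s+143, full width, underside 15, top 23 above the bed; free stop faces at s+108. Seated block: tail s, tongue tip s+118, 8 under the keeper.
- near_stop (a joint): travel of the near bay's brass sprung stop under the keeper (m): 0 free, grows uphill to 0.014 at most. Its face is 38 wide, 2 to 13 mm above the bed; it yields at 7 N, then 0.9 N more per mm. A seated block holds it at 0.010 (16 N); to bring the tail down past the ledge it must be pressed to 0.011 to 0.013. It then pushes the block back against the ledge.
- far_stop (a joint): travel of the far bay's brass sprung stop under the keeper (m): 0 free, grows uphill to 0.014 at most. Its face is 38 wide, 2 to 13 mm above the bed; it yields at 7 N, then 0.9 N more per mm. A seated block holds it at 0.010 (16 N); to bring the tail down past the ledge it must be pressed to 0.011 to 0.013. It then pushes the block back against the ledge.
- near_bay (a point): the near (+y) bay of the rack: the point is fixed on the bed, mid-bay, 50 mm uphill of the bed's origin. Axes as bed; a seated block's axes agree with them. The origin of a properly seated block lies here across the bed and in height, but along the slope (x) up to 8 mm either way, as the clamp frame happens to be clamped.
- far_bay (a point): the far (-y) bay of the rack: the point is fixed on the bed, mid-bay, 50 mm uphill of the bed's origin. Axes as bed; a seated block's axes agree with them. The origin of a properly seated block lies here across the bed and in height, but along the slope (x) up to 8 mm either way, as the clamp frame happens to be clamped.
- light_stamp_tongue (a point): tip of the light block's tongue, at its underside: 68 mm along +x from the block's origin
- light_stamp_top (a point): centre of the light block's patterned top, 34 mm above its origin
- dark_stamp_tongue (a point): tip of the dark block's tongue, at its underside: 68 mm along +x from the block's origin
- dark_stamp_top (a point): centre of the dark block's patterned top, 34 mm above its origin
- clay_tower (a point): fixed obstacle: near corner, at table height, of a massive grey-green clay kiln model with a round chimney, more than 0.4 m tall; it fills the back left of the table from here (about x 0.53 to 0.98, y 0.22 to 0.68). Keep the arm clear of it, also at the start.
- tape_roll: bystander: roll of tape lying flat, 96 diameter x 24 high; origin at centre of underside, z up
- round_cutter: bystander: light metal ring cutter, 66 diameter x 35 high; origin at centre of underside, z up
- oxide_bottle: bystander: small brown bottle with black cap, standing, 38 diameter x 76 high; origin at centre of underside, z up

How it is judged:
By the outcome, as a careful person would: the job done as asked, in the order asked, and still so for the second after the job is handed in, with the robot touching nothing.
It also fails if it takes over 67 s, if anything falls off the work surface, if the arm or the gripper's body presses on something with over 40 N, if the wrist force passes 120 N, or if a joint passes its speed limit or range.

## Working session

There is one attempt and no reset: what is moved stays moved. The work goes in short steps, Python scripts to look and compute and a shell command to move; the robot and the scene stay as the last step left them, time stands still between calls to the robot, and variables do not carry over. Pictures are saved under pics/ and viewed, and the job is handed in when it is done.

```bash
ls; mkdir -p pics; python3 - <<'E'
from rig import monitor,get_image,camera_params
import cv2,numpy as np
print(monitor.observe())
for n in ["side","top","wrist"]:
    im,d=get_image(n); cv2.imwrite(f"pics/{n}0.png",im[:,:,::-1]); np.save(f"{n}0.npy",d)
    print(n,camera_params(n))
E
```

```text
pics
{'time': 0.0, 'joint_positions': array([-1.22468589,  0.31174964,  0.01399624,  1.51303125, -0.00438814,
        1.3192022 , -0.02718143]), 'joint_vel': array([-0.0011631 , -0.00095794,  0.00076968,  0.00047062, -0.0014281 ,
       -0.00131614,  0.00100021]), 'joint_efforts': array([ 1.55022112e-04, -3.79914021e+01,  1.46201584e-01, -2.30593568e+01,
        1.22157019e-02,  1.36204940e-02, -1.16088557e-05]), 'ee_pos': array([0.20771844, 0.50851086, 0.23821833]), 'tcp_rot': array([-1.73307964e-04,  1.92645941e-01,  9.81267624e-01, -1.16714748e-03]), 'contact_force': array([-0.7520849 ,  0.48804727, -0.48502738]), 'moment': array([-0.05684608, -0.02214681,  0.05193193]), 'width': 1.0030516033246983}
side {'fx': 492.70015823971835, 'fy': 492.70015823971835, 'cx': 310.9169587168842, 'cy': 194.8037151516908, 'k1': 0.03792662790787419, 'world_from_camera': array([[ 0.99755761, -0.03361729,  0.06122659,  0.45057869],
       [-0.06935954, -0.58029166,  0.81144984, -1.20347401],
       [ 0.00825053, -0.81371461, -0.58120604,  0.95293452],
       [ 0.        ,  0.        ,  0.        ,  1.        ]])}
top {'fx': 397.91707198165375, 'fy': 397.91707198165375, 'cx': 320.7344235411058, 'cy': 206.6207669398479, 'k1': -0.009673927874989212, 'world_from_camera': array([[ 0.02032824, -0.99416707,  0.10591793,  0.44627635],
       [-0.99978103, -0.02073982, -0.00278573, -0.02331831],
       [ 0.0049662 , -0.10583811, -0.99437097,  1.21452863],
       [ 0.        ,  0.        ,  0.        ,  1.        ]])}
wrist {'fx': 278.00931081663754, 'fy': 278.00931081663754, 'cx': 321.18176298272357, 'cy': 193.8444742740507, 'k1': -0.047974154985195104, 'world_from_camera': array([[ 0.37784591,  0.87665373,  0.29784344,  0.13225877],
       [ 0.9258652 , -0.35690266, -0.12407304,  0.54126167],
       [-0.00246798,  0.32264336, -0.94651739,  0.37432684],
       [ 0.        ,  0.        ,  0.        ,  1.        ]])}
```

View pics/side0.png

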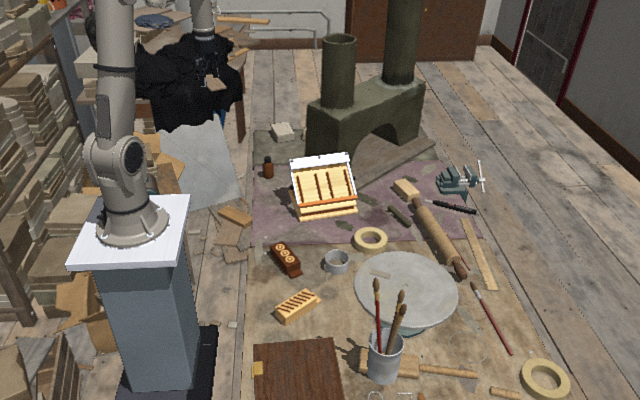

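View pics/top0.png

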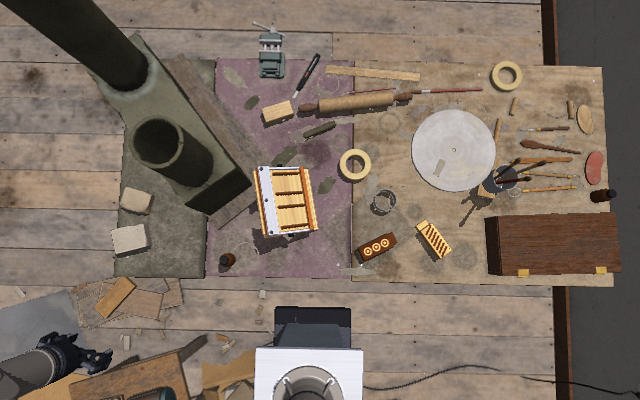

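View pics/wrist0.png

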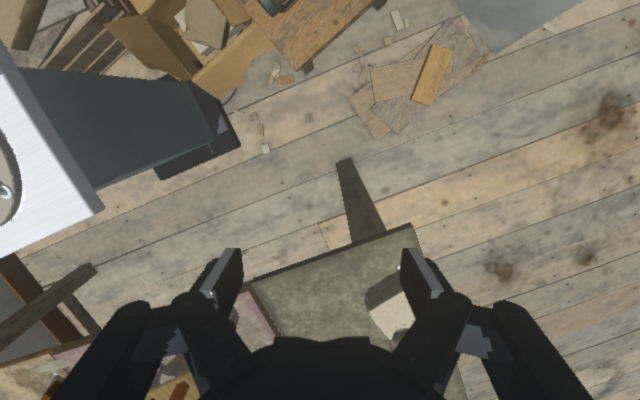

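```bash
cat > h.py <<'E'
from rig import monitor,get_image,camera_params,models
import cv2,numpy as np
from scipy.spatial.transform import Rotation as R
np.set_printoptions(precision=4,suppress=True)
def ray(P,uv):
    uv=np.atleast_2d(uv).astype(float)
    d=np.stack([(uv[:,0]-P['cx'])/P['fx'],(uv[:,1]-P['cy'])/P['fy']],1); s=d.copy()
    for _ in range(10): s=d/(1+P['k1']*(s**2).sum(1,keepdims=True))
    return np.c_[s,np.ones(len(s))]
def world(P,uv,depth):
    T=P['world_from_camera']; c=ray(P,uv)*np.atleast_1d(depth)[:,None]
    return c@T[:3,:3].T+T[:3,3]
def onplane(P,uv,n,p0):
    T=P['world_from_camera']; r=ray(P,uv)@T[:3,:3].T; o=T[:3,3]
    t=((np.asarray(p0)-o)@n)/(r@n); return o+r*t[:,None]
def proj(P,X):
    T=P['world_from_camera']; c=(np.atleast_2d(X)-T[:3,3])@T[:3,:3]
    s=c[:,:2]/c[:,2:]; s=s*(1+P['k1']*(s**2).sum(1,keepdims=True))
    return np.c_[s[:,0]*P['fx']+P['cx'],s[:,1]*P['fy']+P['cy']]
def cloud(P,d,c0,c1,r0,r1):
    v,u=np.mgrid[r0:r1,c0:c1]; uv=np.c_[u.ravel(),v.ravel()]; dd=d[r0:r1,c0:c1].ravel(); m=dd>0
    return world(P,uv[m],dd[m]),uv[m]
def Rq(q): return R.from_quat([q[1],q[2],q[3],q[0]])
E
python3 - <<'E'
from h import *
names=["light_stamp","dark_stamp","bed","clamp_zone","near_bay","far_bay","light_stamp_tongue","dark_stamp_tongue","light_stamp_top","dark_stamp_top","tape_roll","round_cutter","oxide_bottle"]
for cam in ["top","side"]:
    P=camera_params(cam); d=np.load(cam+"0.npy")
    for n in names:
        r=models.landmark_of(cam,n)[:2]
        for x in r:
            u,v=x['point']; dd=d[int(round(v)),int(round(u))]
            print(cam,n,round(x['p'],2),np.round(x['point'],1),world(P,[u,v],dd)[0] if dd>0 else None)
print(monitor.observe()['time'])
E
```

```text
top light_stamp 0.75 [435.7 240. ] [ 0.4798 -0.3705  0.03  ]
top dark_stamp 0.75 [290.3 181.3] [0.6405 0.0636 0.0697]
top dark_stamp 0.66 [372.6 248.3] [ 0.4515 -0.1824  0.0333]
top bed 0.74 [303.8 199. ] [0.5914 0.0237 0.0536]
top bed 0.54 [382.6 201.3] [ 0.5961 -0.2168 -0.0006]
top clamp_zone 0.81 [275.2 201.4] [0.5769 0.102  0.1021]
top near_bay 0.95 [294.6 218.4] [0.5324 0.048  0.0717]
top far_bay 0.91 [287.1 183. ] [0.6346 0.0724 0.0742]
top far_bay 0.68 [305.6 194.4] [0.6048 0.0186 0.0565]
top light_stamp_tongue 0.87 [414.5 223.2] [ 0.5305 -0.3144  0.0016]
top dark_stamp_tongue 0.84 [393.7 231.7] [ 0.5032 -0.2504  0.0031]
top light_stamp_top 0.72 [433.5 240.4] [ 0.4783 -0.3625  0.0351]
top dark_stamp_top 0.62 [378.  245.1] [ 0.4611 -0.1977  0.0376]
top tape_roll 0.85 [355.2 162.9] [ 0.7148 -0.1311 -0.0013]
top tape_roll 0.23 [381.3 201.7] [ 0.5946 -0.2126  0.001 ]
top round_cutter 0.66 [381.1 204. ] [ 0.5879 -0.2125 -0.0027]
top round_cutter 0.56 [309.3 196.3] [0.6019 0.0081 0.0373]
top oxide_bottle 0.71 [228.9 257.6] [0.4163 0.2343 0.0614]
top oxide_bottle 0.47 [416.2 222. ] [
[... 178 characters left out ...]
.5804 0.0184 0.0546]
side clamp_zone 0.89 [321.8 164.9] [0.5844 0.1224 0.1189]
side near_bay 0.78 [309.2 187.8] [0.5399 0.0543 0.0791]
side far_bay 0.86 [339.3 185.2] [0.6364 0.0716 0.0733]
side far_bay 0.63 [293.6 300.9] [ 0.4736 -0.3695  0.0375]
side light_stamp_tongue 0.7 [317.8 301.5] [ 0.5353 -0.3482  0.0078]
side dark_stamp_tongue 0.81 [294.2 273.9] [ 0.4796 -0.2539  0.0149]
side light_stamp_top 0.7 [294.  300.4] [ 0.4746 -0.3689  0.0386]
side dark_stamp_top 0.79 [283.1 255.5] [ 0.4517 -0.2016  0.0346]
side tape_roll 0.79 [367.8 245. ] [ 0.6924 -0.162   0.0253]
side round_cutter 0.93 [335.9 265.4] [ 0.5914 -0.249   0.0348]
side oxide_bottle 0.6 [265.7 175.7] [0.4013 0.2253 0.017 ]
1.45
```

```bash
python3 - <<'E'
import cv2
t=cv2.imread('pics/top0.png'); cv2.imwrite('pics/top0c.png',cv2.resize(t[140:290,215:465],None,fx=3.2,fy=3.2,interpolation=cv2.INTER_CUBIC))
t=cv2.imread('pics/side0.png'); cv2.imwrite('pics/side0c.png',cv2.resize(t[140:330,240:400],None,fx=3.1,fy=3.1,interpolation=cv2.INTER_CUBIC))
E
```

```text
(no output)
```

View pics/top0c.png

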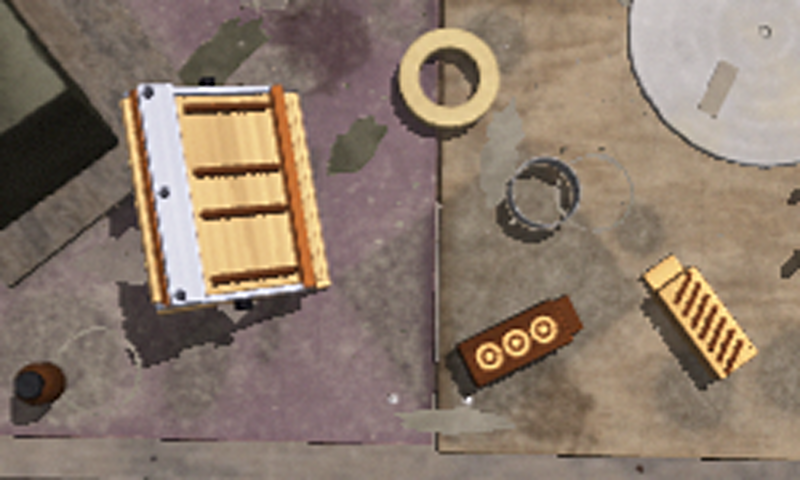

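View pics/side0c.png

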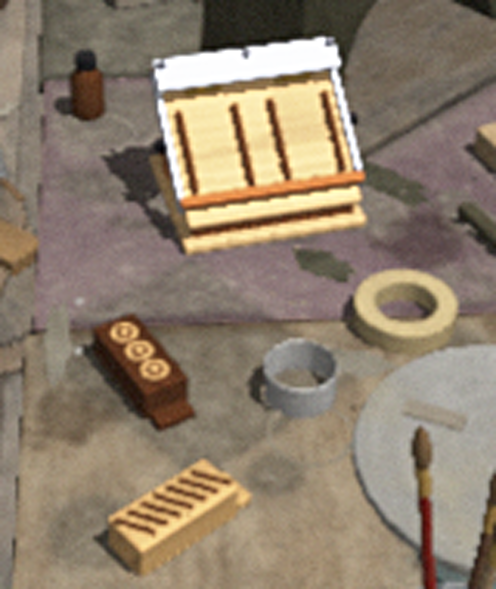

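```bash
python3 - <<'E'
from h import *
im=cv2.imread('pics/top0.png'); d=np.load('top0.npy'); P=camera_params('top')
for n,(c0,c1,r0,r1) in {'light':(410,460,215,265),'dark':(350,405,225,268)}.items():
    X,uv=cloud(P,d,c0,c1,r0,r1)
    m=(X[:,2]>0.024)&(X[:,2]<.06)
    Q=onplane(P,uv[m],np.array([0,0,1.]),[0,0,.034])[:,:2]
    print(n,m.sum(),'z',np.median(X[m,2]),'table z',np.median(X[X[:,2]<.008,2]))
    (c,s,a)=cv2.minAreaRect((Q*1000).astype(np.float32)); print('rect',c,s,a)
    mu=Q.mean(0); w,V=np.linalg.eigh(np.cov(Q.T)); ax=V[:,1]; print('mean',mu,'axis az',np.degrees(np.arctan2(ax[1],ax[0])),'std',np.sqrt(w)*np.sqrt(12))
E
python3 - <<'E'
from h import *
im=cv2.imread('pics/side0.png'); d=np.load('side0.npy'); P=camera_params('side')
for n,(c0,c1,r0,r1) in {'light':(270,325,285,330),'dark':(265,306,235,282)}.items():
    X,uv=cloud(P,d,c0,c1,r0,r1)
    m=(X[:,2]>0.029)&(X[:,2]<.06)
    print(n,m.sum(),'z',np.median(X[m,2]))
    Q=onplane(P,uv[m],np.array([0,0,1.]),[0,0,.034])[:,:2]
    mu=Q.mean(0); w,V=np.linalg.eigh(np.cov(Q.T)); ax=V[:,1]; print('mean',mu,'axis az',np.degrees(np.arctan2(ax[1],ax[0])),'std',np.sqrt(w)*np.sqrt(12))
    (c,s,a)=cv2.minAreaRect((Q*1000).astype(np.float32)); print('rect',c,s,a)
# bed plane
for cam,(c0,c1,r0,r1) in {'top':(262,312,170,232),'side':(292,352,165,212)}.items():
    P=camera_params(cam); d=np.load(cam+'0.npy'); X,uv=cloud(P,d,c0,c1,r0,r1)
    # ransac plane
    rng=np.random.default_rng(0); best=None
    for _ in range(2000):
        p=X[rng.choice(len(X),3,False)]; nn=np.cross(p[1]-p[0],p[2]-p[0]); l=np.linalg.norm(nn)
        if l<1e-5: continue
        nn/=l; nn*=np.sign(nn[2]); 
        if abs(np.degrees(np.arccos(nn[2]))-35)>4: continue
        k=(abs((X-p[0])@nn)<.0025).sum()
        if best is None or k>best[0]: best=(k,nn,p[0])
    k,nn,p=best; m=abs((X-p)@nn)<.0025; c=X[m].mean(0); nn=np.linalg.svd(X[m]-c)[2][2]; nn*=np.sign(nn[2])
    print(cam,k,len(X),'n',nn,'slope',np.degrees(np.arccos(nn[2])),'az',np.degrees(np.arctan2(-nn[1],-nn[0])),'c',c,'off',nn@c)
E
```

```text
light 515 z 0.033918167843543845 table z 4.4676674200716526e-05
rect (478.82720947265625, -367.8575744628906) (100.67619323730469, 45.63505172729492) 36.36775207519531
mean [ 0.4788 -0.3682] axis az -143.4456565957741 std [0.0455 0.1005]
dark 509 z 0.03414035926189385 table z -7.361931674831901e-05
rect (456.75396728515625, -190.35678100585938) (43.28650665283203, 98.47372436523438) 27.368305206298828
mean [ 0.4566 -0.1903] axis az 117.30647421921842 std [0.0445 0.0996]
light 610 z 0.03451163776971289
mean [ 0.4771 -0.3724] axis az -141.010472644302 std [0.0472 0.1022]
rect (477.96966552734375, -373.26025390625) (104.09371185302734, 51.64067840576172) 36.8703727722168
dark 419 z 0.03529535107455817
mean [ 0.4551 -0.194 ] axis az 116.83025137540017 std [0.0449 0.1035]
rect (454.74493408203125, -193.02928161621094) (45.526756286621094, 104.86474609375) 26.822511672973633
top 1325 3090 n [ 0.1104 -0.5637  0.8186] slope 35.05803138802182 az 101.08146258525802 c [0.5849 0.0643 0.0763] off 0.09078069360620351
side 1069 2810 n [ 0.0998 -0.5537  0.8267] slope 34.23685571360122 az 100.2224279071543 c [0.5811 0.0639 0.0765] off 0.08585807062008817
```

```bash
cat >> h.py <<'E'
def bedR(az):
    a=np.radians(az); s=np.radians(35)
    x=np.array([np.cos(a)*np.cos(s),np.sin(a)*np.cos(s),np.sin(s)]); y=np.array([np.sin(a),-np.cos(a),0])
    y=-y if y[0]>0 else y
    return np.c_[x,y,np.cross(x,y)]
E
python3 - <<'E'
from h import *
B=bedR(100.8); print(B)
o=np.array([.585,.065,.0]); 
cs={}
for cam,(c0,c1,r0,r1) in {'top':(262,312,170,232),'side':(292,352,165,212)}.items():
    P=camera_params(cam); d=np.load(cam+'0.npy'); X,uv=cloud(P,d,c0,c1,r0,r1)
    z=X@B[:,2]; h,e=np.histogram(z,np.arange(.06,.14,.001)); i=h.argmax(); mz=z[abs(z-e[i]-.0005)<.003].mean(); print(cam,h.max(),mz)
    cs[cam]=mz
# origin guess: midpoint
pc=np.array([.585,.064,.0763]); 
zz=cs['top']
o=pc-B[:,2]*(pc@B[:,2]-zz); print('ref',o)
np.save('ref.npy',o)
for cam in cs:
    P=camera_params(cam); im=cv2.imread(f'pics/{cam}0.png')
    # rectify: image x = bed x from -100..+100 (rel), y -110..110 ; 3px/mm
    for hgt in (0.,):
        gx,gy=np.meshgrid(np.arange(-110,110,1/3.)/1000,np.arange(-100,100,1/3.)/1000)
        X=o+gx.ravel()[:,None]*B[:,0]+gy.ravel()[:,None]*B[:,1]+hgt*B[:,2]
        uv=proj(P,X).astype(np.float32).reshape(*gx.shape,2)
        r=cv2.remap(im,uv[...,0],uv[...,1],cv2.INTER_CUBIC)
        for k in range(-100,101,20):
            cv2.putText(r,str(k),(int((k+110)*3),10),0,.35,(255,0,255),1); cv2.putText(r,str(k),(0,int((k+100)*3)),0,.35,(255,0,255),1)
            cv2.line(r,(int((k+110)*3),12),(int((k+110)*3),20),(255,0,255),1)
            cv2.line(r,(20,int((k+100)*3)),(30,int((k+100)*3)),(255,0,255),1)
        cv2.imwrite(f'pics/rect_{cam}.png',r)
E
```

```text
[[-0.1535 -0.9823  0.1075]
 [ 0.8046 -0.1874 -0.5634]
 [ 0.5736 -0.      0.8192]]
top 348 0.08932160627109711
side 234 0.08950150377859788
ref [0.585  0.064  0.0763]
```

View pics/rect_top.png

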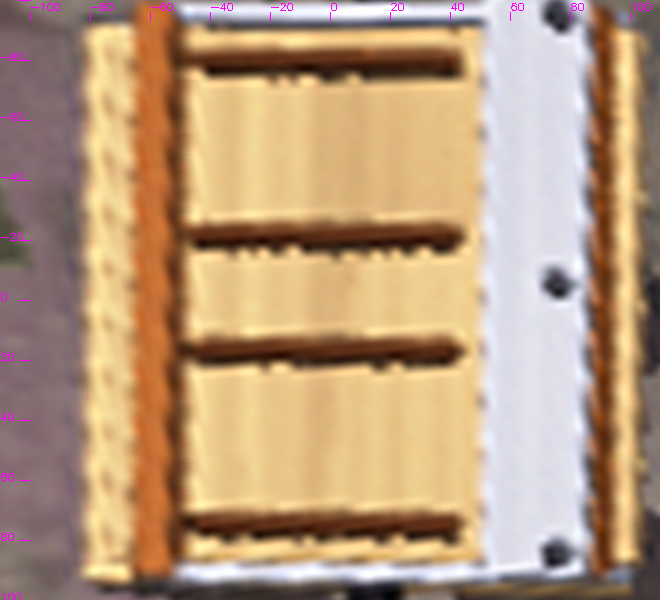

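View pics/rect_side.png

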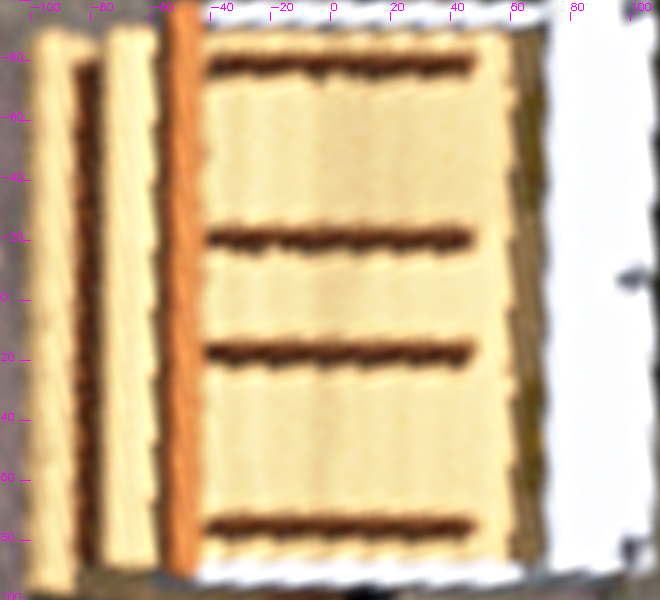

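```bash
cat >> h.py <<'E'
def plan(p1,x1,z1,n,p0=None,R0=None):
    """n rows (shift cm in tool axes, turn rad) from commanded pose to pose with tool x~x1, z=z1; straight line"""
    s=monitor.observe(); 
    if p0 is None: p0=s['ee_pos']
    if R0 is None: R0=Rq(s['tcp_rot'])
    z1=np.array(z1,float); z1/=np.linalg.norm(z1); x1=np.array(x1,float); x1-=z1*(x1@z1); x1/=np.linalg.norm(x1)
    R1=R.from_matrix(np.c_[x1,np.cross(z1,x1),z1])
    rv=(R0.inv()*R1).as_rotvec(); print('rotvec',rv,'per row',rv/n,'dist',np.linalg.norm(np.array(p1)-p0),'per row cm',100*np.linalg.norm(np.array(p1)-p0)/n)
    st=(np.array(p1)-p0)/n
    print('tool shift total cm (no turn)',100*R0.inv().apply(np.array(p1)-p0))
    for i in range(n):
        Ri=R0*R.from_rotvec(rv*i/n)
        print(np.round(100*Ri.inv().apply(st),2),np.round(rv/n,4))
def st():
    s=monitor.observe(); M=Rq(s['tcp_rot']).as_matrix()
    print('t %.2f'%s['time'],'p',s['ee_pos'],'x',M[:,0],'z',M[:,2],'F',s['contact_force'],'w %.3f'%s['width'],'j',s['joint_positions'])
E
python3 -c "
from h import *
z=[0,0,-1];a=np.radians(36.5)
M=Rq(monitor.observe()['tcp_rot']);st()
p=monitor.observe()['ee_pos']
plan([.42,.05,.239],[M.as_matrix()[0,0],M.as_matrix()[1,0],0],z,16)
"; python3 -m crank '[[0,-2.31,-2.15,0,0,0,0],[0,-2.31,-2.15,0,0,0,0],[0,-2.31,-2.15,0,0,0,0],[0,-2.31,-2.15,0,0,0,0],[0,-2.31,-2.15,0,0,0,0],[0,-2.31,-2.15,0,0,0,0],[0,-2.31,-2.15,0,0,0,0],[0,-2.31,-2.15,0,0,0,0]]'
```

```text
t 1.45 p [0.208  0.5092 0.2393] x [-0.9258  0.3781 -0.    ] z [ 0. -0. -1.] F [ 0.4553  0.7176 -0.8403] w 0.996 j [-1.2247  0.3109  0.014   1.5115 -0.0044  1.3192 -0.0272]
rotvec [0. 0. 0.] per row [0. 0. 0.] dist 0.5057520253208037 per row cm 3.160950158255023
tool shift total cm (no turn) [-36.9897 -34.4908   0.0311]
[-2.31 -2.16  0.  ] [0. 0. 0.]
[-2.31 -2.16  0.  ] [0. 0. 0.]
[-2.31 -2.16  0.  ] [0. 0. 0.]
[-2.31 -2.16  0.  ] [0. 0. 0.]
[-2.31 -2.16  0.  ] [0. 0. 0.]
[-2.31 -2.16  0.  ] [0. 0. 0.]
[-2.31 -2.16  0.  ] [0. 0. 0.]
[-2.31 -2.16  0.  ] [0. 0. 0.]
[-2.31 -2.16  0.  ] [0. 0. 0.]
[-2.31 -2.16  0.  ] [0. 0. 0.]
[-2.31 -2.16  0.  ] [0. 0. 0.]
[-2.31 -2.16  0.  ] [0. 0. 0.]
[-2.31 -2.16  0.  ] [0. 0. 0.]
[-2.31 -2.16  0.  ] [0. 0. 0.]
[-2.31 -2.16  0.  ] [0. 0. 0.]
[-2.31 -2.16  0.  ] [0. 0. 0.]
time: 2.12
ee_pos: [0.3145, 0.2786, 0.2395]
tcp_rot: [0.0, 0.193, 0.981, 0.0]
contact_force: [1.1, -0.4, 0.2]
width: 1.001
```

```bash
python3 -m crank '[[0,-2.31,-2.15,0,0,0,0],[0,-2.31,-2.15,0,0,0,0],[0,-2.31,-2.15,0,0,0,0],[0,-2.31,-2.15,0,0,0,0],[0,-2.31,-2.15,0,0,0,0],[0,-2.31,-2.15,0,0,0,0],[0,-2.31,-2.15,0,0,0,0],[0,-2.31,-2.15,0,0,0,0]]'; python3 -c "
from h import *
a=np.radians(36.5); st()
plan([.4785,-.369,.14],[np.cos(a),np.sin(a),0],[0,0,-1],20)
"
```

```text
time: 2.78
ee_pos: [0.4205, 0.0495, 0.2396]
tcp_rot: [0.0, 0.193, 0.981, 0.0]
contact_force: [-0.1, 0.1, 0.1]
width: 1.003
t 2.78 p [0.4205 0.0495 0.2396] x [-0.9258  0.3779 -0.0006] z [ 0.0009  0.0006 -1.    ] F [-0.059   0.0653  0.1474] w 1.003 j [-0.6148  0.042   0.4779  1.8399 -0.0208  1.2635  1.0522]
rotvec [ 0.0012 -0.0006  2.117 ] per row [ 0.0001 -0.      0.1058] dist 0.4341158917765645 per row cm 2.1705794588828224
tool shift total cm (no turn) [-21.1814 -36.566    9.9419]
[-1.06 -1.83  0.5 ] [ 0.0001 -0.      0.1058]
[-1.25 -1.71  0.5 ] [ 0.0001 -0.      0.1058]
[-1.42 -1.56  0.5 ] [ 0.0001 -0.      0.1058]
[-1.58 -1.41  0.5 ] [ 0.0001 -0.      0.1058]
[-1.72 -1.23  0.5 ] [ 0.0001 -0.      0.1058]
[-1.84 -1.04  0.5 ] [ 0.0001 -0.      0.1058]
[-1.94 -0.84  0.5 ] [ 0.0001 -0.      0.1058]
[-2.02 -0.63  0.5 ] [ 0.0001 -0.      0.1058]
[-2.07 -0.42  0.5 ] [ 0.0001 -0.      0.1058]
[-2.1 -0.2  0.5] [ 0.0001 -0.      0.1058]
[-2.11  0.03  0.5 ] [ 0.0001 -0.      0.1058]
[-2.1   0.25  0.5 ] [ 0.0001 -0.      0.1058]
[-2.06  0.47  0.5 ] [ 0.0001 -0.      0.1058]
[-2.    0.69  0.5 ] [ 0.0001 -0.      0.1058]
[-1.91  0.89  0.5 ] [ 0.0001 -0.      0.1058]
[-1.81  1.09  0.5 ] [ 0.0001 -0.      0.1058]
[-1.68  1.28  0.5 ] [ 0.0001 -0.      0.1058]
[-1.54  1.45  0.5 ] [ 0.0001 -0.      0.1058]
[-1.38  1.6   0.5 ] [ 0.0001 -0.      0.1058]
[-1.2   1.74  0.5 ] [ 0.0001 -0.      0.1058]
```

```bash
python3 -m crank '[[0,-1.06,-1.83,0.5,0,0,0.106],[0,-1.25,-1.71,0.5,0,0,0.106],[0,-1.42,-1.56,0.5,0,0,0.106],[0,-1.58,-1.41,0.5,0,0,0.106],[0,-1.72,-1.23,0.5,0,0,0.106],[0,-1.84,-1.04,0.5,0,0,0.106],[0,-1.94,-0.84,0.5,0,0,0.106],[0,-2.02,-0.63,0.5,0,0,0.106]]'; python3 -m crank '[[0,-2.07,-0.42,0.5,0,0,0.106],[0,-2.1,-0.2,0.5,0,0,0.106],[0,-2.11,0.03,0.5,0,0,0.106],[0,-2.1,0.25,0.5,0,0,0.106],[0,-2.06,0.47,0.5,0,0,0.106],[0,-2.0,0.69,0.5,0,0,0.106],[0,-1.91,0.89,0.5,0,0,0.106],[0,-1.81,1.09,0.5,0,0,0.106]]'; python3 -c "
from h import *
a=np.radians(36.5); st()
plan([.4785,-.369,.10],[np.cos(a),np.sin(a),0],[0,0,-1],8)
"
```

```text
time: 3.45
ee_pos: [0.4435, -0.1175, 0.1993]
tcp_rot: [0.0, 0.581, 0.814, 0.0]
contact_force: [-0.2, 0.9, -0.2]
width: 1.0
time: 4.12
ee_pos: [0.4665, -0.2848, 0.1591]
tcp_rot: [-0.0, 0.864, 0.503, 0.0]
contact_force: [-0.5, -0.1, 0.2]
width: 0.999
t 4.12 p [ 0.4665 -0.2848  0.1591] x [0.4946 0.8691 0.0003] z [ 0.0003  0.0002 -1.    ] F [-0.5012 -0.0712  0.2256] w 0.999 j [-0.114   0.4681  0.8771  1.6692 -0.3838  1.1866  0.3395]
rotvec [ 0.0001 -0.0003  0.4163] per row [ 0.    -0.     0.052] dist 0.10357642017748249 per row cm 1.2947052522185312
tool shift total cm (no turn) [-6.7289  5.209   5.905 ]
[-0.84  0.65  0.74] [ 0.    -0.     0.052]
[-0.81  0.69  0.74] [ 0.    -0.     0.052]
[-0.77  0.74  0.74] [ 0.    -0.     0.052]
[-0.73  0.77  0.74] [ 0.    -0.     0.052]
[-0.69  0.81  0.74] [ 0.    -0.     0.052]
[-0.65  0.85  0.74] [ 0.    -0.     0.052]
[-0.6   0.88  0.74] [ 0.    -0.     0.052]
[-0.55  0.91  0.74] [ 0.    -0.     0.052]
```

```bash
python3 -m crank '[[0,-0.84,0.65,0.74,0,0,0.052],[0,-0.81,0.69,0.74,0,0,0.052],[0,-0.77,0.74,0.74,0,0,0.052],[0,-0.73,0.77,0.74,0,0,0.052],[0,-0.69,0.81,0.74,0,0,0.052],[0,-0.65,0.85,0.74,0,0,0.052],[0,-0.6,0.88,0.74,0,0,0.052],[0,-0.55,0.91,0.74,0,0,0.052]]'; python3 - <<'E'
from h import *
st()
P=camera_params('wrist'); im,d=get_image('wrist'); cv2.imwrite('pics/w1.png',im[:,:,::-1]); np.save('w1.npy',d); np.save('w1T.npy',P['world_from_camera'])
a=np.radians(36.5)
X=[]
c=np.array([.4785,-.369,.034]); ux=np.array([np.cos(a),np.sin(a),0]); uy=np.array([-ux[1],ux[0],0])
for i,j in [(-50,-22),(50,-22),(50,22),(-50,22)]: X.append(c+ux*i/1e3+uy*j/1e3)
print(proj(P,np.array(X)))
o=im[:,:,::-1].copy(); cv2.polylines(o,[proj(P,np.array(X)).astype(np.int32)],True,(0,0,255),1); cv2.imwrite('pics/w1o.png',o)
m=np.zeros(d.shape)
XX,uv=cloud(P,d,0,640,0,400)
k=(XX[:,2]>.027)&(XX[:,2]<.045)&(np.hypot(XX[:,0]-.4785,XX[:,1]+.369)<.08)
Q=XX[k][:,:2]; print(k.sum(),np.median(XX[k][:,2])); print(cv2.minAreaRect((Q*1000).astype(np.float32)))
E
```

```text
time: 4.78
ee_pos: [0.4789, -0.3685, 0.0996]
tcp_rot: [-0.0, 0.949, 0.315, 0.0]
contact_force: [-0.3, -0.2, -0.2]
width: 1.003
t 4.78 p [ 0.4789 -0.3685  0.0996] x [0.802  0.5973 0.0003] z [ 0.0001  0.0003 -1.    ] F [-0.3377 -0.1671 -0.1925] w 1.003 j [ 0.0524  0.6752  0.8979  1.5725 -0.5601  1.1694  0.1371]
[[347.0189 268.4754]
 [351.6514 150.5689]
 [291.2265 150.3769]
 [295.0137 268.3459]]
6625 0.035363285151345764
((479.96282958984375, -368.1548156738281), (99.64839935302734, 44.19465637207031), 36.662689208984375)
```

View pics/w1o.png

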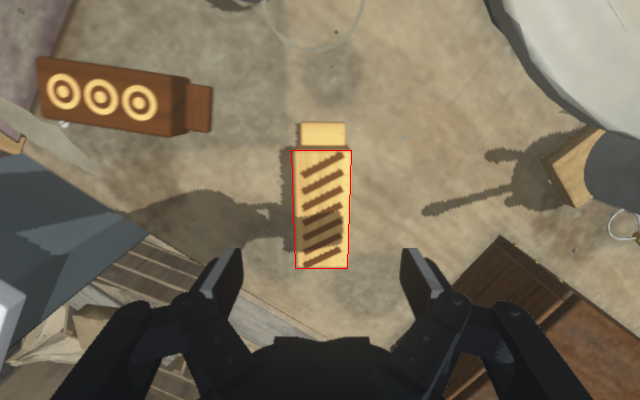

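```bash
python3 -m crank '[[0,0.05,0,1.99,0,0,0],[0,0,0,1.99,0,0,0],[0,0,0,1.99,0,0,0],[0,0,0,1.99,0,0,0],[0,0,0,0,0,0,0],[255,0,0,0,0,0,0],[255,0,0,0,0,0,0],[255,0,0,0,0,0,0]]' 110;  python3 -m crank '[[255,0,0,0,0,0,0],[255,0,0,0,0,0,0],[255,0,0,0,0,0,0],[255,0,0,0,0,0,0],[255,0,0,-2,0,0,0],[255,0,0,-2,0,0,0],[255,0,0,-2,0,0,0],[255,0,0,0,0,0,0]]' ; python3 -c "
from h import *
st()"
```

```text
time: 5.5
ee_pos: [0.4799, -0.3689, 0.0223]
tcp_rot: [0.001, 0.949, 0.316, 0.001]
contact_force: [0.1, 0.2, -0.0]
width: 0.608
time: 6.17
ee_pos: [0.4808, -0.3705, 0.085]
tcp_rot: [0.004, 0.949, 0.315, 0.002]
contact_force: [0.1, -0.8, -0.6]
width: 0.49
t 6.17 p [ 0.4808 -0.3705  0.085 ] x [0.8009 0.5987 0.0019] z [ 0.0064 -0.0054 -1.    ] F [ 0.13   -0.7576 -0.6245] w 0.490 j [ 0.0579  0.6903  0.8875  1.5878 -0.5771  1.1351  0.1508]
```

```bash
cat >> h.py <<'E'
B=bedR(100.8); CO=np.array([.585,.064,.0763])+B@np.array([-45.3,-.8,0])/1000
TZ=22.
def tcp(xt,yb,zt,th,tz=None,x0=0.):
    """TCP pose for tongue-tip bottom at clamp coords (mm), pitch th deg (tail up); x0 = TCP x in block frame"""
    tz=TZ if tz is None else tz
    t=np.radians(th); bx=np.array([np.cos(t),0,-np.sin(t)]); bz=np.array([np.sin(t),0,np.cos(t)])
    q=np.array([xt,yb,zt])-68*bx+tz*bz+x0*bx
    return CO+B@q/1000, B@bx, -B@bz
def where(th_only=False,tz=None,x0=0.):
    s=monitor.observe(); M=Rq(s['tcp_rot']).as_matrix(); tz=TZ if tz is None else tz
    bx=B.T@M[:,0]; bz=-B.T@M[:,2]; by=np.cross(bz,bx)
    q=B.T@(s['ee_pos']-CO)*1000; o=q-tz*bz-x0*bx; F=B.T@s['contact_force']
    print('t %.2f'%s['time'],'tip',np.round(o+68*bx,1),'tail',np.round(o-50*bx,1),'pitch %.1f yaw %.1f roll %.1f'%(np.degrees(np.arctan2(-bx[2],bx[0])),np.degrees(np.arctan2(bx[1],bx[0])),np.degrees(np.arctan2(by[2],by[1]))),'F bed',np.round(F,1),'w %.3f'%s['width'],'j',s['joint_positions'])
E
python3 - <<'E'
from h import *
im,d=get_image('side'); cv2.imwrite('pics/s2.png',cv2.resize(im[200:390,180:400,::-1],None,fx=3,fy=3))
P=camera_params('wrist'); im,d=get_image('wrist'); cv2.imwrite('pics/w2.png',im[:,:,::-1])
XX,uv=cloud(P,d,280,360,120,280)
k=(XX[:,2]>.03)
print(np.percentile(XX[k][:,2],[5,50,95]))
st(); print(CO)
p,x,z=tcp(85,48,40,8); print(p,x,z)
plan(p,x,z,24)
E
```

```text
[0.0707 0.0952 0.0968]
t 6.27 p [ 0.4793 -0.3682  0.0812] x [0.8009 0.5988 0.0009] z [ 0.0017 -0.0007 -1.    ] F [ 0.4025  0.9044 -2.002 ] w 0.487 j [ 0.0585  0.6937  0.8841  1.5922 -0.578   1.134   0.1514]
[0.5927 0.0277 0.0503]
[ 0.5501 -0.0048  0.1206] [-0.167   0.8752  0.454 ] [-0.0851  0.4459 -0.891 ]
rotvec [ 0.2649  0.4209 -1.0952] per row [ 0.011   0.0175 -0.0456] dist 0.37235232268807383 per row cm 1.5514680112003074
tool shift total cm (no turn) [ 27.4318 -24.8661  -3.9538]
[ 1.14 -1.04 -0.16] [ 0.011   0.0175 -0.0456]
[ 1.19 -0.98 -0.13] [ 0.011   0.0175 -0.0456]
[ 1.24 -0.93 -0.1 ] [ 0.011   0.0175 -0.0456]
[ 1.28 -0.87 -0.07] [ 0.011   0.0175 -0.0456]
[ 1.32 -0.82 -0.04] [ 0.011   0.0175 -0.0456]
[ 1.36 -0.75 -0.  ] [ 0.011   0.0175 -0.0456]
[ 1.39 -0.69  0.03] [ 0.011   0.0175 -0.0456]
[ 1.42 -0.63  0.06] [ 0.011   0.0175 -0.0456]
[ 1.44 -0.56  0.09] [ 0.011   0.0175 -0.0456]
[ 1.47 -0.49  0.12] [ 0.011   0.0175 -0.0456]
[ 1.48 -0.42  0.15] [ 0.011   0.0175 -0.0456]
[ 1.5  -0.35  0.18] [ 0.011   0.0175 -0.0456]
[ 1.51 -0.28  0.21] [ 0.011   0.0175 -0.0456]
[ 1.52 -0.21  0.24] [ 0.011   0.0175 -0.0456]
[ 1.52 -0.14  0.27] [ 0.011   0.0175 -0.0456]
[ 1.52 -0.07  0.3 ] [ 0.011   0.0175 -0.0456]
[1.52 0.01 0.33] [ 0.011   0.0175 -0.0456]
[1.51 0.08 0.35] [ 0.011   0.0175 -0.0456]
[1.5  0.15 0.38] [ 0.011   0.0175 -0.0456]
[1.48 0.22 0.4 ] [ 0.011   0.0175 -0.0456]
[1.46 0.3  0.42] [ 0.011   0.0175 -0.0456]
[1.44 0.37 0.45] [ 0.011   0.0175 -0.0456]
[1.41 0.44 0.47] [ 0.011   0.0175 -0.0456]
[1.38 0.51 0.49] [ 0.011   0.0175 -0.0456]
```

View pics/s2.png

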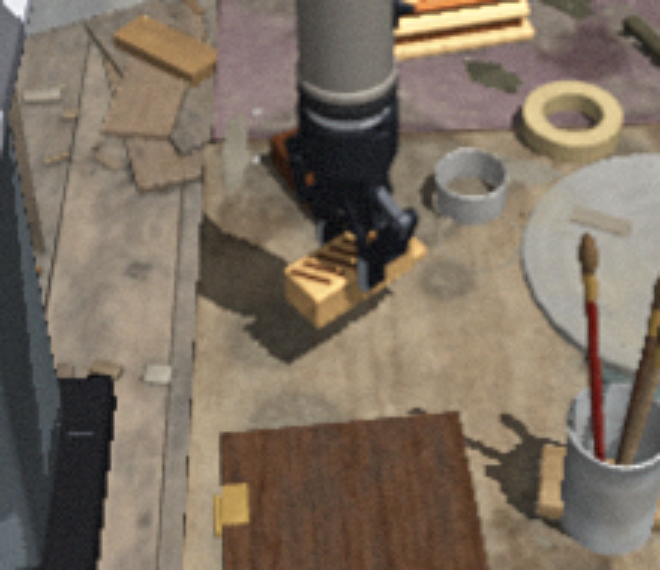

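View pics/w2.png

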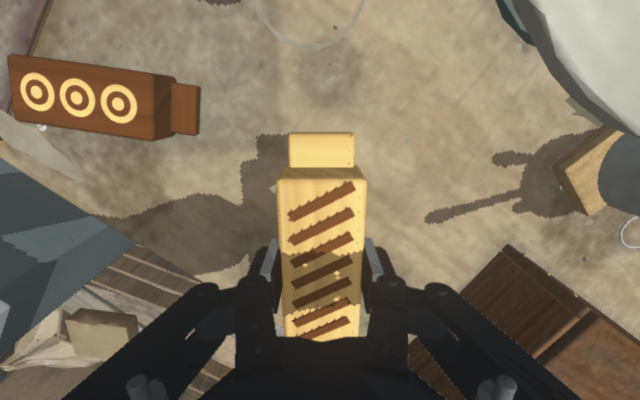

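```bash
sed -i 's/^TZ=22./TZ=21./' h.py; python3 - <<'E'
from h import *
p,x,z=tcp(85,48,45,8)
s=monitor.observe()
plan(p,x,z,22,p0=s['ee_pos']+[0,0,.04])
E
```

```text
rotvec [ 0.2649  0.4209 -1.0952] per row [ 0.012   0.0191 -0.0498] dist 0.3680311600838552 per row cm 1.6728689094720692
tool shift total cm (no turn) [ 27.3227 -24.6549  -0.274 ]
[ 1.24 -1.12 -0.01] [ 0.012   0.0191 -0.0498]
[ 1.3  -1.06  0.02] [ 0.012   0.0191 -0.0498]
[ 1.35 -0.99  0.06] [ 0.012   0.0191 -0.0498]
[ 1.39 -0.92  0.1 ] [ 0.012   0.0191 -0.0498]
[ 1.43 -0.85  0.14] [ 0.012   0.0191 -0.0498]
[ 1.47 -0.78  0.18] [ 0.012   0.0191 -0.0498]
[ 1.5  -0.7   0.21] [ 0.012   0.0191 -0.0498]
[ 1.53 -0.62  0.25] [ 0.012   0.0191 -0.0498]
[ 1.56 -0.54  0.29] [ 0.012   0.0191 -0.0498]
[ 1.58 -0.46  0.32] [ 0.012   0.0191 -0.0498]
[ 1.59 -0.38  0.36] [ 0.012   0.0191 -0.0498]
[ 1.6  -0.29  0.39] [ 0.012   0.0191 -0.0498]
[ 1.6  -0.21  0.43] [ 0.012   0.0191 -0.0498]
[ 1.6  -0.12  0.46] [ 0.012   0.0191 -0.0498]
[ 1.6  -0.04  0.49] [ 0.012   0.0191 -0.0498]
[1.59 0.05 0.52] [ 0.012   0.0191 -0.0498]
[1.57 0.13 0.55] [ 0.012   0.0191 -0.0498]
[1.55 0.22 0.58] [ 0.012   0.0191 -0.0498]
[1.53 0.3  0.6 ] [ 0.012   0.0191 -0.0498]
[1.5  0.39 0.63] [ 0.012   0.0191 -0.0498]
[1.47 0.47 0.65] [ 0.012   0.0191 -0.0498]
[1.43 0.55 0.67] [ 0.012   0.0191 -0.0498]
```

```bash
python3 -m crank '[[255,0,0,-2,0,0,0],[255,0,0,-2,0,0,0],[255,1.24,-1.12,-0.01,0.012,0.0191,-0.0498],[255,1.3,-1.06,0.02,0.012,0.0191,-0.0498],[255,1.35,-0.99,0.06,0.012,0.0191,-0.0498],[255,1.39,-0.92,0.1,0.012,0.0191,-0.0498],[255,1.43,-0.85,0.14,0.012,0.0191,-0.0498],[255,1.47,-0.78,0.18,0.012,0.0191,-0.0498]]'; python3 -m crank '[[255,1.5,-0.7,0.21,0.012,0.0191,-0.0498],[255,1.53,-0.62,0.25,0.012,0.0191,-0.0498],[255,1.56,-0.54,0.29,0.012,0.0191,-0.0498],[255,1.58,-0.46,0.32,0.012,0.0191,-0.0498],[255,1.59,-0.38,0.36,0.012,0.0191,-0.0498],[255,1.6,-0.29,0.39,0.012,0.0191,-0.0498],[255,1.6,-0.21,0.43,0.012,0.0191,-0.0498],[255,1.6,-0.12,0.46,0.012,0.0191,-0.0498]]'; python3 -c "
from h import *
where();st()
p,x,z=tcp(85,48,45,8); plan(p,x,z,8)"
```

```text
time: 6.93
ee_pos: [0.4975, -0.2678, 0.1195]
tcp_rot: [-0.054, 0.889, 0.453, 0.042]
contact_force: [-0.1, 0.0, -1.6]
width: 0.487
time: 7.6
ee_pos: [0.5232, -0.1369, 0.1205]
tcp_rot: [-0.121, 0.772, 0.616, 0.097]
contact_force: [-0.4, 0.2, -1.2]
width: 0.485
t 7.60 tip [-27.7  71.2 105.5] tail [-132.1  117.5  135.5] pitch 16.0 yaw -23.9 roll -10.5 F bed [-0.5  0.3 -1.1] w 0.485 j [-0.0355  0.5359  0.6375  1.6424 -0.5987  1.2923  0.572 ]
t 7.60 p [ 0.5232 -0.1369  0.1205] x [0.2219 0.9281 0.2991] z [ 0.002   0.3063 -0.9519] F [-0.3911  0.2089 -1.1926] w 0.485 j [-0.0355  0.5359  0.6375  1.6424 -0.5987  1.2923  0.572 ]
rotvec [ 0.0918  0.1512 -0.3975] per row [ 0.0115  0.0189 -0.0497] dist 0.13268672743406773 per row cm 1.6585840929258466
tool shift total cm (no turn) [12.7507 -0.1091  3.6697]
[ 1.59 -0.01  0.46] [ 0.0115  0.0189 -0.0497]
[1.58 0.07 0.49] [ 0.0115  0.0189 -0.0497]
[1.57 0.15 0.52] [ 0.0115  0.0189 -0.0497]
[1.55 0.24 0.54] [ 0.0115  0.0189 -0.0497]
[1.52 0.32 0.57] [ 0.0115  0.0189 -0.0497]
[1.5  0.4  0.59] [ 0.0115  0.0189 -0.0497]
[1.46 0.48 0.62] [ 0.0115  0.0189 -0.0497]
[1.42 0.56 0.64] [ 0.0115  0.0189 -0.0497]
```

```bash
python3 -m crank '[[255,1.59,-0.01,0.46,0.0115,0.0189,-0.0497],[255,1.58,0.07,0.49,0.0115,0.0189,-0.0497],[255,1.57,0.15,0.52,0.0115,0.0189,-0.0497],[255,1.55,0.24,0.54,0.0115,0.0189,-0.0497],[255,1.52,0.32,0.57,0.0115,0.0189,-0.0497],[255,1.5,0.4,0.59,0.0115,0.0189,-0.0497],[255,1.46,0.48,0.62,0.0115,0.0189,-0.0497],[255,1.42,0.56,0.64,0.0115,0.0189,-0.0497]]'; python3 - <<'E'
from h import *
where()
P=camera_params('wrist'); im,d=get_image('wrist'); cv2.imwrite('pics/w3.png',im[:,:,::-1]); np.save('w3.npy',d); np.save('w3T.npy',P['world_from_camera'])
where()
s=monitor.observe(); M=Rq(s['tcp_rot']).as_matrix()
X,uv=cloud(P,d,290,352,175,235)
q=(X-s['ee_pos'])@M*1000  # tool frame
k=(abs(q[:,2]+14)<8); c=q[k].mean(0); n=np.linalg.svd(q[k]-c)[2][2]; print('block top in tool frame',c,n*np.sign(n[2]),k.sum())
im,d=get_image('side'); cv2.imwrite('pics/s3.png',cv2.resize(im[130:250,250:400,::-1],None,fx=5,fy=5))
E
```

```text
time: 8.27
ee_pos: [0.5507, -0.0077, 0.1234]
tcp_rot: [-0.18, 0.62, 0.749, 0.148]
contact_force: [-0.5, 0.3, -1.0]
width: 0.483
t 8.27 tip [84.3 47.9 45. ] tail [-32.5  47.9  61.5] pitch 8.0 yaw -0.0 roll 0.0 F bed [-0.3  0.5 -1. ] w 0.483 j [-0.069   0.5768  0.4708  1.5764 -0.6592  1.3767  0.7983]
t 8.32 tip [88.1 46.6 42.8] tail [-28.8  45.9  58.8] pitch 7.8 yaw 0.4 roll 0.1 F bed [ 1.6 -2.8 -2.9] w 0.489 j [-0.0712  0.578   0.4657  1.5749 -0.6621  1.3775  0.7992]
block top in tool frame [ 32.762   -0.4862 -13.7269] [-0.0744  0.0058  0.9972] 3698
```

View pics/w3.png

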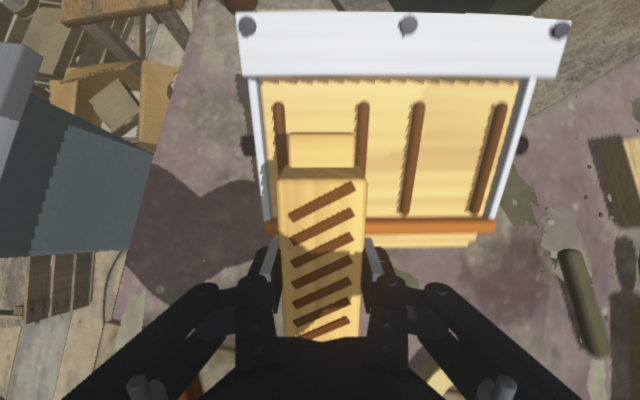

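View pics/s3.png

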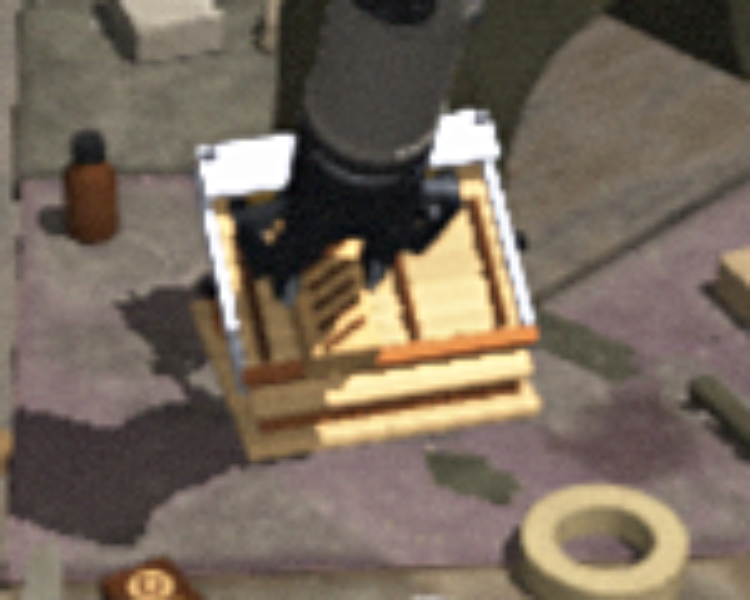

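```bash
python3 - <<'E'
from h import *
P=camera_params('wrist'); 
P1=dict(P); P1['world_from_camera']=np.load('w1T.npy'); d1=np.load('w1.npy')
def pl(q):
    c=q.mean(0); 
    for _ in range(4):
        n=np.linalg.svd(q-c)[2][2]; n*=np.sign(n[2]); r=(q-c)@n; k=abs(r)<max(.0015,2*np.std(r)) ; q=q[k]; c=q.mean(0)
    return c,n,np.std(r),len(q)
X,_=cloud(P1,d1,296,346,156,235); print('top w1',pl(X))
X,_=cloud(P1,d1,380,480,100,250); print('table w1',pl(X[X[:,2]<.01]))
P3=dict(P); P3['world_from_camera']=np.load('w3T.npy'); d3=np.load('w3.npy')
X,_=cloud(P3,d3,292,350,182,235); c,n,s,k=pl(X); print('blk',c,n,s,k,'in bed',B.T@n, B.T@(c-CO)*1000)
X,_=cloud(P3,d3,375,405,110,200); c,n,s,k=pl(X); print('bed',c,n,s,k,'in bed',B.T@n, B.T@(c-CO)*1000)
X,_=cloud(P3,d3,425,480,110,200); c,n,s,k=pl(X); print('bed',c,n,s,k,'in bed',B.T@n, B.T@(c-CO)*1000)
im=cv2.imread('pics/w3.png')
gx,gy=np.meshgrid(np.arange(-40,160,1/3.)/1000,np.arange(-100,100,1/3.)/1000)
r=None
X=CO+gx.ravel()[:,None]*B[:,0]+gy.ravel()[:,None]*B[:,1]
uv=proj(P3,X).astype(np.float32).reshape(*gx.shape,2)
r=cv2.remap(im,uv[...,0],uv[...,1],cv2.INTER_CUBIC)
for k in range(-100,161,20):
    cv2.putText(r,str(k),(int((k+40)*3),10),0,.35,(255,0,255),1); cv2.line(r,(int((k+40)*3),12),(int((k+40)*3),20),(255,0,255),1)
    cv2.putText(r,str(k),(0,int((k+100)*3)),0,.35,(255,0,255),1); cv2.line(r,(20,int((k+100)*3)),(30,int((k+100)*3)),(255,0,255),1)
cv2.imwrite('pics/rect_w3.png',r)
E
```

```text
top w1 (array([ 0.4907, -0.3593,  0.0355]), array([-0.0017,  0.0018,  1.    ]), np.float64(0.0006822486629366148), 3735)
table w1 (array([ 0.5526, -0.4328,  0.0013]), array([-0.0008,  0.0006,  1.    ]), np.float64(0.0006075360604117), 14568)
blk [0.547  0.0177 0.1503] [ 0.0792 -0.4371  0.8959] 0.0006785755498432181 2905 in bed [0.15   0.0041 0.9887] [56.3011 46.8298 82.5766]
bed [0.5885 0.0728 0.0815] [ 0.1101 -0.5664  0.8167] 0.0005856393967614814 2570 in bed [-0.0042 -0.0021  1.    ] [54.8059 -4.2619 -0.3242]
bed [0.6348 0.0819 0.0816] [ 0.1099 -0.5632  0.819 ] 0.0005978693311912487 4704 in bed [-0.0003 -0.0025  1.    ] [ 55.076  -51.4741  -0.3959]
```

View pics/rect_w3.png

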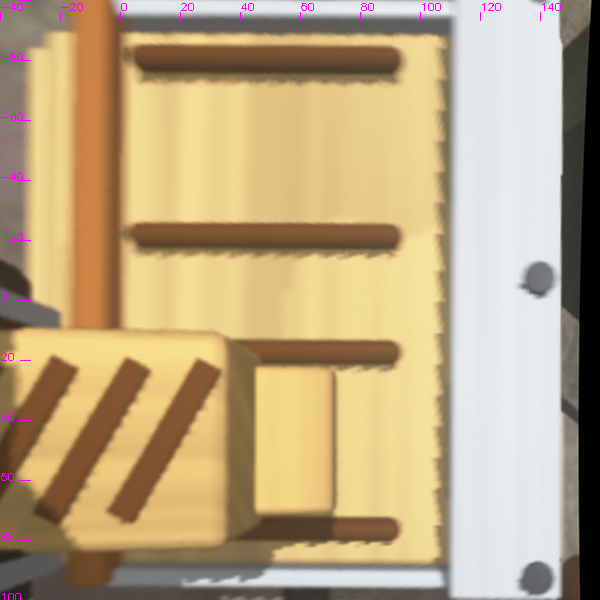

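```bash
python3 - <<'E'
from h import *
T=np.load('w3T.npy'); c=B.T@(T[:3,3]-CO)*1000; print('cam in C',c)
def fix(x,h): return c[0]+(x-c[0])*(1-h/c[2])
print('ledge uphill edge h12',fix(-.7,12),'ledge downhill edge', fix(-15.5,12),'keeper low edge h23',fix(110,23),'keeper top edge',fix(146.5,23))
E
python3 - <<'E'
from h import *
where()
E
```

```text
cam in C [122.2842  46.4402 197.5891]
ledge uphill edge h12 6.769088953935906 ledge downhill edge -7.132076146007648 keeper low edge h23 111.42992309057472 keeper top edge 143.68120744531916
t 8.37 tip [86.7 47.1 43.5] tail [-30.2  46.8  59.8] pitch 7.9 yaw 0.1 roll 0.1 F bed [-0.   0.6 -1.2] w 0.486 j [-0.0708  0.5774  0.4676  1.5757 -0.6604  1.377   0.7968]
```

```bash
python3 -m crank '[[255,0.1,0,0.71,0,0,0],[255,0.1,0,0.71,0,0,0],[255,0.1,0,0.71,0,0,0],[255,0.1,0,0.71,0,0,0],[255,0.1,0,0.71,0,0,0],[255,0,0,0,0,0,0],[255,0,0,0,0,0,0],[255,0,0,0,0,0,0]]'; python3 -c "
from h import *
where();st()"
```

```text
time: 9.03
ee_pos: [0.5481, 0.0113, 0.0959]
tcp_rot: [-0.178, 0.621, 0.749, 0.149]
contact_force: [-0.3, -0.0, -0.8]
width: 0.49
t 9.03 tip [84.1 46.8 11.3] tail [-32.7  46.9  28.1] pitch 8.2 yaw -0.1 roll -0.2 F bed [-0.4  0.3 -0.7] w 0.490 j [-0.0941  0.5914  0.4568  1.6276 -0.6823  1.3061  0.8071]
t 9.03 p [0.5481 0.0113 0.0959] x [-0.1661  0.8767  0.4515] z [-0.0815  0.4441 -0.8923] F [-0.3366 -0.0253 -0.8073] w 0.490 j [-0.0941  0.5914  0.4568  1.6276 -0.6823  1.3061  0.8071]
```

```bash
python3 -m crank '[[255,0.03,0.05,0.2,0,0,0],[255,0.03,0,0.2,0,0,0],[255,0.03,0,0.2,0,0,0],[255,0,0,0.1,0,0,0],[255,0,0,0,0,0,0],[255,0,0,0,0,0,0],[255,0,0,0,0,0,0],[255,0,0,0,0,0,0]]'; python3 -c "
from h import *
where()
P=camera_params('wrist'); im,d=get_image('wrist'); cv2.imwrite('pics/w4.png',im[:,:,::-1]);where()"
```

```text
time: 9.7
ee_pos: [0.5478, 0.0155, 0.09]
tcp_rot: [-0.178, 0.621, 0.749, 0.149]
contact_force: [-0.5, -0.6, -0.8]
width: 0.489
t 9.70 tip [84.2 46.3  4.2] tail [-32.7  46.5  20.9] pitch 8.1 yaw -0.1 roll -0.2 F bed [-0.8  0.6 -0.4] w 0.489 j [-0.0986  0.5963  0.4529  1.636  -0.6878  1.2928  0.809 ]
t 9.75 tip [84.2 46.3  4.1] tail [-32.6  46.4  20.9] pitch 8.1 yaw -0.1 roll -0.2 F bed [-0.7 -0.9 -0.7] w 0.486 j [-0.0987  0.5963  0.4529  1.636  -0.6878  1.2928  0.809 ]
```

View pics/w4.png

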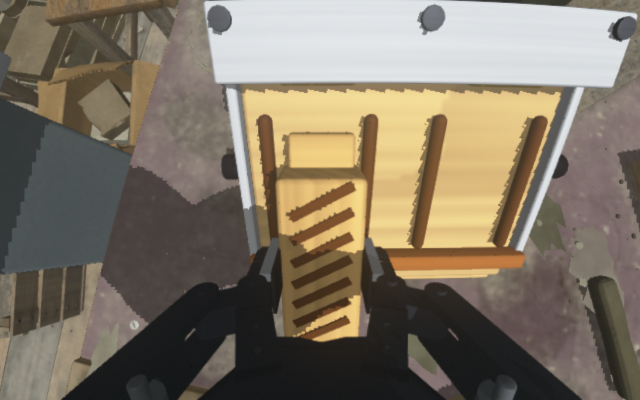

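```bash
python3 -m crank '[[255,0,-0.15,0.15,0,0,0],[255,0.4,0,-0.055,0,0,0],[255,0.4,0,-0.055,0,0,0],[255,0.4,0,-0.055,0,0,0],[255,0.4,0,-0.055,0,0,0],[255,0.3,0,-0.04,0,0,0],[255,0,0,0,0,0,0],[255,0,0,0,0,0,0]]'; python3 -c "
from h import *
where()
P=camera_params('wrist'); im,d=get_image('wrist'); cv2.imwrite('pics/w5.png',im[:,:,::-1]);where()"
```

```text
time: 10.42
ee_pos: [0.5432, 0.0317, 0.0997]
tcp_rot: [-0.178, 0.62, 0.749, 0.149]
contact_force: [-0.5, 0.1, -1.2]
width: 0.493
t 10.42 tip [103.5  47.8   2.4] tail [-13.3  47.8  19.1] pitch 8.1 yaw -0.0 roll -0.2 F bed [-0.5  0.5 -1.1] w 0.493 j [-0.1276  0.569   0.452   1.6522 -0.6836  1.2889  0.7796]
t 10.47 tip [103.2  47.9   2.5] tail [-13.6  48.   19.2] pitch 8.2 yaw -0.0 roll -0.2 F bed [-0.9  0.1 -1.6] w 0.486 j [-0.1273  0.5692  0.4522  1.6523 -0.6835  1.2889  0.7796]
```

View pics/w5.png

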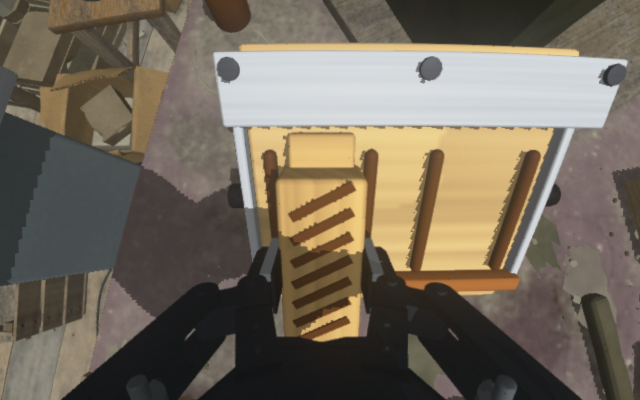

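```bash
python3 -m crank '[[255,0.2,0,-0.028,0,0,0],[255,0.2,0,-0.028,0,0,0],[255,0.2,0,-0.028,0,0,0],[255,0.2,0,-0.028,0,0,0],[255,0.1,0,-0.014,0,0,0],[255,0,0,0,0,0,0],[255,0,0,0,0,0,0],[255,0,0,0,0,0,0]]'; python3 -c "
from h import *
where()
P=camera_params('wrist'); im,d=get_image('wrist'); cv2.imwrite('pics/w6.png',im[:,:,::-1]);where()"
```

```text
time: 11.13
ee_pos: [0.5422, 0.0351, 0.1032]
tcp_rot: [-0.176, 0.622, 0.749, 0.147]
contact_force: [0.8, -4.9, -7.3]
width: 0.489
t 11.13 tip [108.2  47.9   2.9] tail [-8.5 48.4 20.4] pitch 8.5 yaw -0.2 roll -0.2 F bed [-8.2  0.1 -3.1] w 0.489 j [-0.1394  0.5585  0.4547  1.6567 -0.678   1.2853  0.7639]
t 11.18 tip [108.2  47.9   2.9] tail [-8.5 48.4 20.4] pitch 8.5 yaw -0.2 roll -0.2 F bed [-7.3  0.1 -2.7] w 0.487 j [-0.1394  0.5585  0.4547  1.6567 -0.678   1.2853  0.7639]
```

View pics/w6.png

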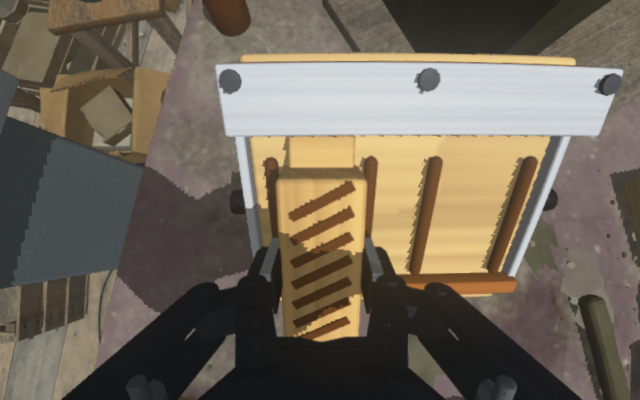

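```bash
python3 -m crank '[[255,0.02,0,0.15,0,0,0],[255,0.2,0,-0.028,0,0,0],[255,0.2,0,-0.028,0,0,0],[255,0.2,0,-0.028,0,0,0],[255,0.2,0,-0.028,0,0,0],[255,0.2,0,-0.028,0,0,0],[255,0.2,0,-0.028,0,0,0],[255,0,0,0,0,0,0]]'; python3 -c "
from h import *
where()
P=camera_params('wrist'); im,d=get_image('wrist'); cv2.imwrite('pics/w7.png',im[:,:,::-1]);where()"
```

```text
time: 11.85
ee_pos: [0.5409, 0.0409, 0.1079]
tcp_rot: [-0.172, 0.624, 0.748, 0.145]
contact_force: [2.5, -11.4, -9.3]
width: 0.486
t 11.85 tip [115.5  47.9   2.8] tail [-1.1 48.7 21.2] pitch 9.0 yaw -0.4 roll -0.4 F bed [-14.9  -0.3  -1. ] w 0.486 j [-0.1567  0.5439  0.4573  1.6633 -0.6711  1.279   0.7432]
t 11.90 tip [115.3  47.9   2.8] tail [-1.3 48.7 21.2] pitch 9.0 yaw -0.4 roll -0.4 F bed [-14.3   0.6  -1.4] w 0.487 j [-0.1566  0.5441  0.4575  1.6634 -0.6711  1.2788  0.7433]
```

View pics/w7.png

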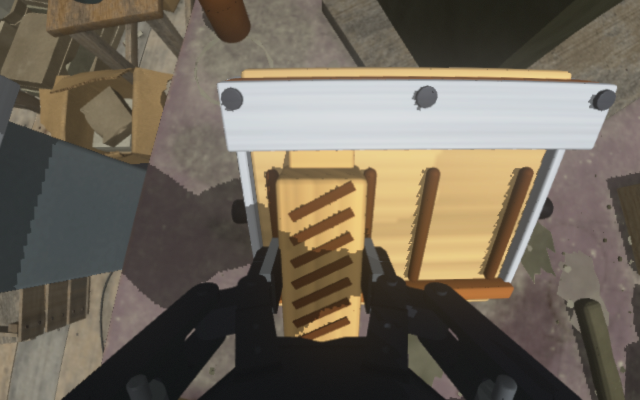

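```bash
python3 -m crank '[[255,0.17,0,-0.024,0,0,0],[255,0.17,0,-0.024,0,0,0],[255,0.17,0,-0.024,0,0,0],[255,0.15,0,-0.022,0,0,0],[255,0,0,0,0,0,0],[255,0,0,0,0,0,0],[255,0,0,0,0,0,0],[255,0,0,0,0,0,0]]'; python3 -c "
from h import *
where();where()"
```

```text
time: 12.57
ee_pos: [0.5402, 0.0437, 0.1105]
tcp_rot: [-0.171, 0.625, 0.748, 0.144]
contact_force: [3.5, -13.1, -11.9]
width: 0.489
t 12.57 tip [119.2  47.9   3. ] tail [ 2.7 49.  21.9] pitch 9.2 yaw -0.5 roll -0.4 F bed [-17.9  -1.   -2. ] w 0.489 j [-0.1654  0.5366  0.459   1.666  -0.6672  1.2769  0.7314]
t 12.57 tip [119.2  47.9   3. ] tail [ 2.7 49.  21.9] pitch 9.2 yaw -0.5 roll -0.4 F bed [-17.9  -1.   -2. ] w 0.489 j [-0.1654  0.5366  0.459   1.666  -0.6672  1.2769  0.7314]
```

```bash
python3 -m crank '[[255,0.05,0,0.0,0,0,0],[255,-0.01,0,0.11,0,0.016,0],[255,-0.02,0,0.11,0,0.016,0],[255,-0.03,0,0.11,0,0.016,0],[255,-0.03,0,0.11,0,0.016,0],[255,-0.03,0,0.11,0,0.016,0],[255,0,0,0,0,0,0],[255,0,0,0,0,0,0]]'; python3 -c "
from h import *
where()"
```

```text
time: 13.23
ee_pos: [0.5399, 0.0451, 0.1049]
tcp_rot: [-0.2, 0.62, 0.74, 0.168]
contact_force: [3.7, -13.9, -10.8]
width: 0.486
t 13.23 tip [119.4  47.8   2.8] tail [ 1.8 49.  12.4] pitch 4.7 yaw -0.6 roll -0.4 F bed [-18.   -1.   -0.6] w 0.486 j [-0.1065  0.5731  0.4353  1.6558 -0.7244  1.3199  0.7906]
```

```bash
python3 -m crank '[[255,-0.02,0,0.12,0,0.017,0],[255,-0.03,0,0.13,0,0.017,0],[255,-0.03,0,0.17,0,0.017,0],[255,-0.03,0,0.17,0,0.017,0],[255,-0.03,0,0.17,0,0.017,0],[255,0,0,0,0,0,0],[255,0,0,0,0,0,0],[255,0,0,0,0,0,0]]'; python3 -c "
from h import *
where()
P=camera_params('wrist'); im,d=get_image('wrist'); cv2.imwrite('pics/w8.png',im[:,:,::-1])
im,d=get_image('side'); cv2.imwrite('pics/s8.png',cv2.resize(im[130:250,250:400,::-1],None,fx=5,fy=5))
where()"
```

```text
time: 13.9
ee_pos: [0.5397, 0.0471, 0.0986]
tcp_rot: [-0.231, 0.612, 0.731, 0.194]
contact_force: [1.4, -17.8, -5.6]
width: 0.489
t 13.90 tip [119.5  47.7   2. ] tail [ 1.5 48.7  1.8] pitch -0.1 yaw -0.5 roll -0.5 F bed [-17.8   2.    5.6] w 0.489 j [-0.0487  0.6153  0.4101  1.6447 -0.7799  1.3655  0.8491]
t 14.00 tip [119.5  47.7   2. ] tail [ 1.5 48.7  1.8] pitch -0.1 yaw -0.5 roll -0.5 F bed [-17.    2.6   5.8] w 0.486 j [-0.0489  0.6152  0.4101  1.6448 -0.7798  1.3654  0.8492]
```

View pics/w8.png

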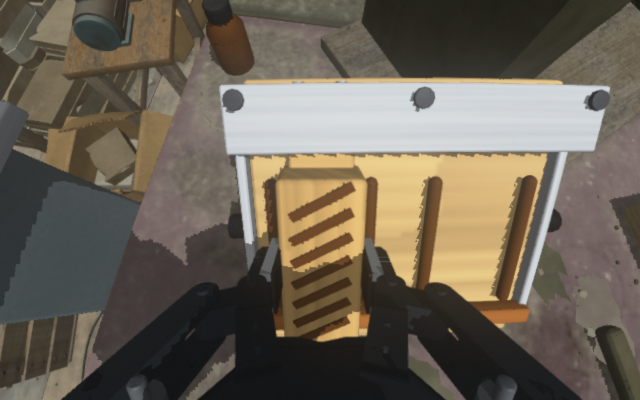

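View pics/s8.png

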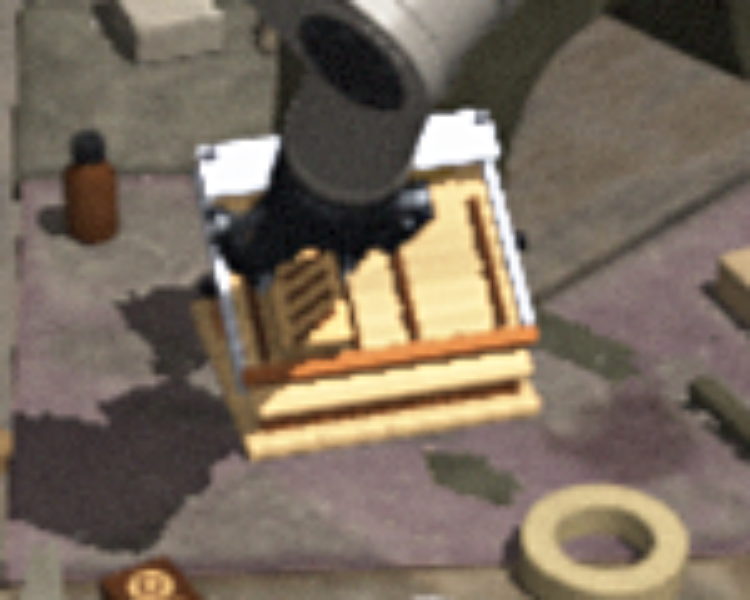

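```bash
python3 -m crank '[[255,-0.3,0,-0.07,0,0,0],[255,-0.3,0,-0.07,0,0,0],[255,-0.3,0,-0.07,0,0,0],[255,-0.1,0,-0.05,0,0,0],[255,0,0,0,0,0,0],[255,0,0,0,0,0,0],[255,0,0,0,0,0,0],[255,0,0,0,0,0,0]]'; python3 -c "
from h import *
where()"
```

```text
time: 14.67
ee_pos: [0.54, 0.0468, 0.0982]
tcp_rot: [-0.237, 0.608, 0.732, 0.198]
contact_force: [-1.3, -6.1, 0.9]
width: 0.486
t 14.67 tip [119.3  47.9   3. ] tail [ 1.3 48.2  0.8] pitch -1.0 yaw -0.1 roll -0.3 F bed [-4.2  2.4  4.1] w 0.486 j [-0.037   0.626   0.4046  1.6358 -0.786   1.3805  0.8622]
```

```bash
python3 -m crank '[[255,-0.1,0,-0.1,0,0,0],[180,0,0,0,0,0,0],[140,0,0,0,0,0,0],[100,0,0,0,0,0,0],[95,0,0,0,0,0,0],[95,0,0,0,0,0,0],[95,0,0,0,0,0,0],[95,0,0,0,0,0,0]]' 60; python3 -c "
from h import *
where()
P=camera_params('wrist'); im,d=get_image('wrist'); cv2.imwrite('pics/w9.png',im[:,:,::-1]);where()"
```

```text
time: 15.33
ee_pos: [0.5399, 0.05, 0.0986]
tcp_rot: [-0.24, 0.606, 0.732, 0.2]
contact_force: [-0.0, -0.1, -1.1]
width: 0.628
t 15.33 tip [122.2  47.7   2. ] tail [ 4.3 47.7 -0.9] pitch -1.4 yaw 0.0 roll -0.1 F bed [-0.7  0.  -0.8] w 0.628 j [-0.0368  0.6275  0.4006  1.6347 -0.7891  1.3838  0.8634]
t 15.38 tip [121.9  47.7   2. ] tail [ 4.  47.7 -0.8] pitch -1.4 yaw 0.0 roll -0.2 F bed [-0.1 -0.6 -0.3] w 0.625 j [-0.0367  0.6276  0.4009  1.6348 -0.7888  1.3836  0.8634]
```

View pics/w9.png

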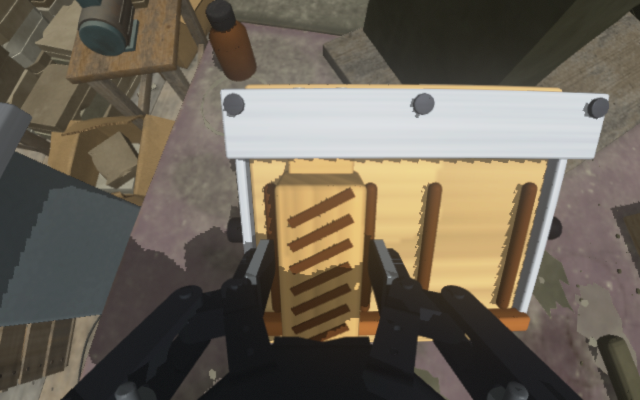

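```bash
python3 -m crank '[[95,0,0,-1.5,0,0,0],[95,0,0,-2.5,0,0,0],[50,0,0,-2.5,0,0,0],[0,0,0,-2.5,0,0,0],[0,0,0,-2,0,0,0],[0,0,0,0,0,0,0],[0,0,0,0,0,0,0],[0,0,0,0,0,0,0]]'; python3 - <<'E'
from h import *
where()
P=camera_params('wrist'); im,d=get_image('wrist'); cv2.imwrite('pics/w10.png',im[:,:,::-1]); np.save('w10.npy',d); np.save('w10T.npy',P['world_from_camera'])
st()
a=np.radians(-62.7)
p=[.4565,-.191,.11]
plan(p,[np.cos(a),np.sin(a),0],[0,0,-1],24)
E
```

```text
time: 16.05
ee_pos: [0.5512, -0.0139, 0.1861]
tcp_rot: [-0.24, 0.606, 0.732, 0.2]
contact_force: [-0.5, 0.0, -0.4]
width: 0.998
t 16.05 tip [119.3  48.5 110.9] tail [  1.3  48.6 108. ] pitch -1.4 yaw -0.0 roll -0.1 F bed [-0.2  0.5 -0.4] w 0.998 j [ 0.046   0.5892  0.4429  1.4597 -0.7277  1.6     0.8125]
t 16.10 p [ 0.551  -0.0135  0.1858] x [-0.1503  0.7902  0.5941] z [-0.111   0.5837 -0.8044] F [0.1889 0.7008 0.0644] w 0.995 j [ 0.0456  0.5895  0.4426  1.4602 -0.7277  1.6001  0.8124]
rotvec [-0.896  -0.1301  2.7209] per row [-0.0373 -0.0054  0.1134] dist 0.21490263319009636 per row cm 0.8954276382920682
tool shift total cm (no turn) [-17.1125 -12.5967  -3.2118]
[-0.71 -0.52 -0.13] [-0.0373 -0.0054  0.1134]
[-0.77 -0.44 -0.15] [-0.0373 -0.0054  0.1134]
[-0.81 -0.34 -0.16] [-0.0373 -0.0054  0.1134]
[-0.85 -0.24 -0.16] [-0.0373 -0.0054  0.1134]
[-0.87 -0.14 -0.17] [-0.0373 -0.0054  0.1134]
[-0.88 -0.03 -0.17] [-0.0373 -0.0054  0.1134]
[-0.88  0.08 -0.16] [-0.0373 -0.0054  0.1134]
[-0.86  0.18 -0.15] [-0.0373 -0.0054  0.1134]
[-0.84  0.28 -0.14] [-0.0373 -0.0054  0.1134]
[-0.8   0.38 -0.12] [-0.0373 -0.0054  0.1134]
[-0.75  0.47 -0.1 ] [-0.0373 -0.0054  0.1134]
[-0.7   0.56 -0.08] [-0.0373 -0.0054  0.1134]
[-0.63  0.64 -0.05] [-0.0373 -0.0054  0.1134]
[-0.55  0.7  -0.02] [-0.0373 -0.0054  0.1134]
[-0.47  0.76  0.01] [-0.0373 -0.0054  0.1134]
[-0.38  0.81  0.04] [-0.0373 -0.0054  0.1134]
[-0.29  0.85  0.07] [-0.0373 -0.0054  0.1134]
[-0.19  0.87  0.11] [-0.0373 -0.0054  0.1134]
[-0.09  0.88  0.14] [-0.0373 -0.0054  0.1134]
[0.01 0.88 0.17] [-0.0373 -0.0054  0.1134]
[0.11 0.86 0.2 ] [-0.0373 -0.0054  0.1134]
[0.21 0.84 0.24] [-0.0373 -0.0054  0.1134]
[0.3  0.8  0.26] [-0.0373 -0.0054  0.1134]
[0.39 0.75 0.29] [-0.0373 -0.0054  0.1134]
```

View pics/w10.png

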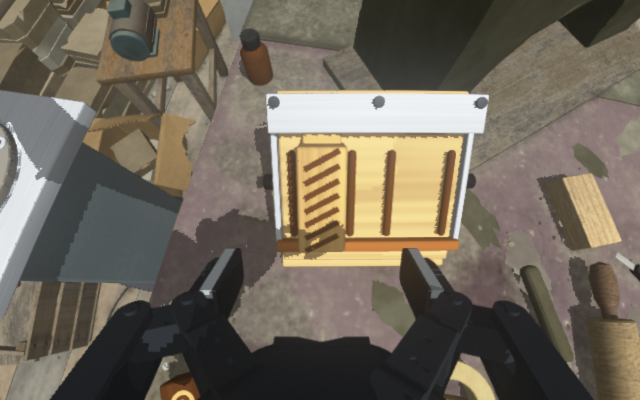

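```bash
python3 - <<'E'
from h import *
P=dict(camera_params('wrist')); P['world_from_camera']=np.load('w10T.npy'); d=np.load('w10.npy')
X,uv=cloud(P,d,280,370,130,260); q=(X-CO)@B*1000
k=(abs(q[:,1]-48)<15)&(q[:,0]>30)&(q[:,0]<85)&(q[:,2]>20); c=q[k].mean(0); n=np.linalg.svd(q[k]-c)[2][2]; n*=np.sign(n[2]); print('top',c,n,k.sum())
k=(q[:,2]>29)&(q[:,2]<40)&(q[:,0]<108); print(cv2.minAreaRect(q[k][:,:2].astype(np.float32)))
k=(abs(q[:,1])<15)&(q[:,0]>30)&(q[:,0]<85); print('bed z',np.median(q[k][:,2]))
E
python3 -m crank '[[0,-0.71,-0.52,-0.13,-0.0373,-0.0054,0.1134],[0,-0.77,-0.44,-0.15,-0.0373,-0.0054,0.1134],[0,-0.81,-0.34,-0.16,-0.0373,-0.0054,0.1134],[0,-0.85,-0.24,-0.16,-0.0373,-0.0054,0.1134],[0,-0.87,-0.14,-0.17,-0.0373,-0.0054,0.1134],[0,-0.88,-0.03,-0.17,-0.0373,-0.0054,0.1134],[0,-0.88,0.08,-0.16,-0.0373,-0.0054,0.1134],[0,-0.86,0.18,-0.15,-0.0373,-0.0054,0.1134]]'; python3 -c "
from h import *
st()"
```

```text
top [58.5088 48.0249 35.23  ] [-0.0062  0.0044  1.    ] 2025
((50.985801696777344, 46.6876220703125), (44.138450622558594, 99.27487182617188), 89.9261474609375)
bed z -0.32970937281054113
time: 16.77
ee_pos: [0.519, -0.0732, 0.1602]
tcp_rot: [-0.198, 0.897, 0.359, 0.164]
contact_force: [0.1, -1.7, 0.7]
width: 0.998
t 16.77 p [ 0.519  -0.0732  0.1602] x [0.6888 0.5787 0.4366] z [ 0.1518  0.4737 -0.8675] F [ 0.0821 -1.6799  0.6887] w 0.998 j [-0.0655  0.4245  0.6762  1.7828 -0.7958  1.3009  0.1096]
```

```bash
python3 -m crank '[[0,-0.84,0.28,-0.14,-0.0373,-0.0054,0.1134],[0,-0.8,0.38,-0.12,-0.0373,-0.0054,0.1134],[0,-0.75,0.47,-0.1,-0.0373,-0.0054,0.1134],[0,-0.7,0.56,-0.08,-0.0373,-0.0054,0.1134],[0,-0.63,0.64,-0.05,-0.0373,-0.0054,0.1134],[0,-0.55,0.7,-0.02,-0.0373,-0.0054,0.1134],[0,-0.47,0.76,0.01,-0.0373,-0.0054,0.1134],[0,-0.38,0.81,0.04,-0.0373,-0.0054,0.1134]]';python3 -c "
from h import *
st()
a=np.radians(-62.7)
p=[.4565,-.191,.11]
plan(p,[np.cos(a),np.sin(a),0],[0,0,-1],8)"
```

```text
time: 17.43
ee_pos: [0.4875, -0.1319, 0.1352]
tcp_rot: [-0.112, 0.985, -0.092, 0.092]
contact_force: [-0.4, -0.9, 0.9]
width: 0.999
t 17.43 p [ 0.4875 -0.1319  0.1352] x [ 0.966  -0.2022  0.1609] z [ 0.2021  0.2029 -0.9581] F [-0.4441 -0.9252  0.8981] w 0.999 j [-0.3443  0.3444  0.9467  1.9386 -0.6661  1.0368 -0.8324]
rotvec [-0.2975 -0.0428  0.9011] per row [-0.0372 -0.0053  0.1126] dist 0.07133619321815132 per row cm 0.8917024152268915
tool shift total cm (no turn) [-2.2016  6.7599  0.5876]
[-0.28  0.84  0.07] [-0.0372 -0.0053  0.1126]
[-0.18  0.87  0.11] [-0.0372 -0.0053  0.1126]
[-0.08  0.88  0.14] [-0.0372 -0.0053  0.1126]
[0.02 0.87 0.17] [-0.0372 -0.0053  0.1126]
[0.12 0.86 0.2 ] [-0.0372 -0.0053  0.1126]
[0.22 0.83 0.24] [-0.0372 -0.0053  0.1126]
[0.31 0.79 0.26] [-0.0372 -0.0053  0.1126]
[0.4  0.74 0.29] [-0.0372 -0.0053  0.1126]
```

```bash
python3 -m crank '[[0,-0.28,0.84,0.07,-0.0372,-0.0053,0.1126],[0,-0.18,0.87,0.11,-0.0372,-0.0053,0.1126],[0,-0.08,0.88,0.14,-0.0372,-0.0053,0.1126],[0,0.02,0.87,0.17,-0.0372,-0.0053,0.1126],[0,0.12,0.86,0.2,-0.0372,-0.0053,0.1126],[0,0.22,0.83,0.24,-0.0372,-0.0053,0.1126],[0,0.31,0.79,0.26,-0.0372,-0.0053,0.1126],[0,0.4,0.74,0.29,-0.0372,-0.0053,0.1126]]';python3 - <<'E'
from h import *
st()
P=camera_params('wrist'); im,d=get_image('wrist'); cv2.imwrite('pics/w11.png',im[:,:,::-1])
st()
XX,uv=cloud(P,d,0,640,0,400)
k=(XX[:,2]>.027)&(XX[:,2]<.045)&(np.hypot(XX[:,0]-.4565,XX[:,1]+.191)<.08)
Q=XX[k][:,:2]; print(k.sum(),np.median(XX[k][:,2])); print(cv2.minAreaRect((Q*1000).astype(np.float32)),Q.mean(0))
im,d=get_image('top'); cv2.imwrite('pics/t11.png',cv2.resize(im[140:290,215:465,::-1],None,fx=3.2,fy=3.2))
E
```

```text
time: 18.1
ee_pos: [0.4574, -0.1906, 0.1099]
tcp_rot: [0.0, 0.854, -0.52, 0.0]
contact_force: [-0.2, 0.1, 0.2]
width: 1.0
t 18.10 p [ 0.4574 -0.1906  0.1099] x [ 0.4597 -0.8881  0.0004] z [ 0.0002 -0.0004 -1.    ] F [-0.1839  0.1082  0.1719] w 1.000 j [-0.5084  0.5757  1.2102  1.872  -0.6002  1.1233 -1.7364]
t 18.15 p [ 0.4577 -0.1916  0.1092] x [ 0.4572 -0.8894  0.002 ] z [-0.0021 -0.0033 -1.    ] F [ 1.3942 -0.7799 -0.7134] w 0.997 j [-0.5076  0.5795  1.2101  1.8703 -0.6     1.1232 -1.7394]
6120 0.035248775099351176
((456.55792236328125, -191.10433959960938), (44.19301986694336, 99.589599609375), 27.37423324584961) [ 0.4585 -0.1948]
```

View pics/w11.png

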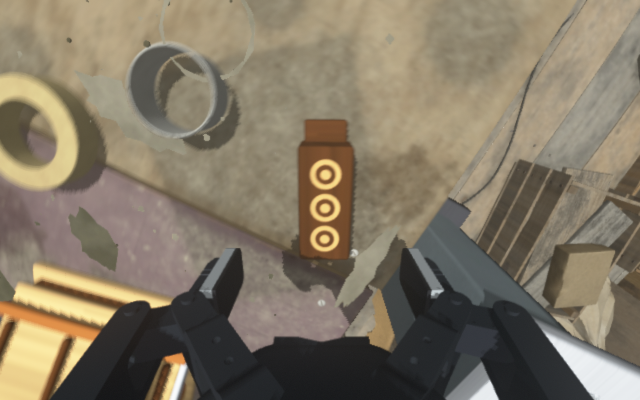

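View pics/t11.png

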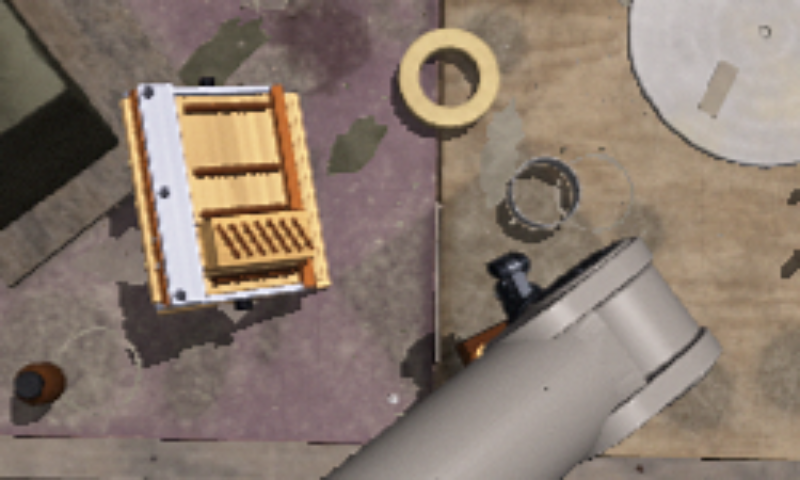

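```bash
python3 - <<'E'
from h import *
st()
P=camera_params('wrist'); im,d=get_image('wrist'); cv2.imwrite('pics/w12.png',im[:,:,::-1])
XX,uv=cloud(P,d,0,640,0,400)
k=(XX[:,2]>.027)&(XX[:,2]<.045)&(np.hypot(XX[:,0]-.4565,XX[:,1]+.191)<.08)
Q=XX[k][:,:2]; r=cv2.minAreaRect((Q*1000).astype(np.float32)); print(k.sum(),r); print(cv2.minAreaRect(uv[k].astype(np.float32)))
s=monitor.observe(); M=Rq(s['tcp_rot']).as_matrix(); c=np.array([*np.array(r[0])/1000,0.034]); print('block in tool cm',M.T@(c-s['ee_pos'])*100)
T=P['world_from_camera']; print('cam in tool',M.T@(T[:3,3]-s['ee_pos'])); print(M.T@T[:3,:3])
st()
E
```

```text
t 18.20 p [ 0.4578 -0.1914  0.1095] x [ 0.4645 -0.8856  0.0019] z [-0.0001 -0.0022 -1.    ] F [0.4039 0.0097 0.6997] w 1.002 j [-0.5074  0.5772  1.2093  1.8712 -0.6001  1.122  -1.731 ]
6127 ((456.58868408203125, -191.04095458984375), (44.1402587890625, 99.59724426269531), 27.39665412902832)
((325.0, 203.0), (114.0, 56.0), 90.0)
block in tool cm [-0.0967  0.0931  7.594 ]
cam in tool [ 0.0827 -0.0017 -0.1355]
[[-0.0015 -0.947  -0.3213]
 [ 1.     -0.002   0.0013]
 [-0.0019 -0.3213  0.947 ]]
t 18.25 p [ 0.4578 -0.1914  0.1099] x [ 0.466  -0.8848  0.0018] z [ 0.0014 -0.0013 -1.    ] F [-0.6168  0.6046 -0.8821] w 1.002 j [-0.5071  0.5752  1.2092  1.8718 -0.6     1.1216 -1.7289]
```

```bash
python3 -m crank '[[0,-0.1,0.09,2.2,0,0,0],[0,0,0,2.2,0,0,0],[0,0,0,2.2,0,0,0],[0,0,0,2.2,0,0,0],[0,0,0,0,0,0,0],[255,0,0,0,0,0,0],[255,0,0,0,0,0,0],[255,0,0,0,0,0,0]]' 115;  python3 -m crank '[[255,0,0,0,0,0,0],[255,0,0,0,0,0,0],[255,0,0,0,0,0,0],[255,0,0,0,0,0,0],[255,0,0,-2,0,0,0],[255,0,0,-2.5,0,0,0],[255,0,0,-2.5,0,0,0],[255,0,0,-2.5,0,0,0]]' ; python3 - <<'E'
from h import *
st()
s=monitor.observe()
p,x,z=tcp(86,-48.5,60,8); print(p,x,z)
plan(p,x,z,28)
E
```

```text
time: 18.92
ee_pos: [0.4583, -0.1929, 0.0248]
tcp_rot: [-0.001, 0.855, -0.518, 0.004]
contact_force: [-0.7, -0.3, 0.3]
width: 0.603
time: 19.58
ee_pos: [0.4567, -0.1923, 0.1199]
tcp_rot: [-0.0, 0.855, -0.518, 0.002]
contact_force: [0.5, -0.1, -2.1]
width: 0.486
t 19.58 p [ 0.4567 -0.1923  0.1199] x [ 0.4623 -0.8867  0.0037] z [ 0.0044 -0.0018 -1.    ] F [ 0.4969 -0.0821 -2.1081] w 0.486 j [-0.5145  0.5547  1.2166  1.8646 -0.5786  1.1321 -1.747 ]
[0.6468 0.0033 0.1366] [-0.167   0.8752  0.454 ] [-0.0851  0.4459 -0.891 ]
rotvec [ 0.671   0.093  -2.7753] per row [ 0.024   0.0033 -0.0991] dist 0.27319826267406383 per row cm 0.9757080809787995
tool shift total cm (no turn) [ -8.5479 -25.8974  -1.623 ]
[-0.31 -0.92 -0.06] [ 0.024   0.0033 -0.0991]
[-0.21 -0.95 -0.04] [ 0.024   0.0033 -0.0991]
[-0.12 -0.97 -0.01] [ 0.024   0.0033 -0.0991]
[-0.02 -0.98  0.01] [ 0.024   0.0033 -0.0991]
[ 0.08 -0.97  0.03] [ 0.024   0.0033 -0.0991]
[ 0.17 -0.96  0.06] [ 0.024   0.0033 -0.0991]
[ 0.27 -0.94  0.08] [ 0.024   0.0033 -0.0991]
[ 0.36 -0.9   0.1 ] [ 0.024   0.0033 -0.0991]
[ 0.44 -0.86  0.13] [ 0.02
[... 166 characters left out ...]
0.61  0.2 ] [ 0.024   0.0033 -0.0991]
[ 0.79 -0.53  0.22] [ 0.024   0.0033 -0.0991]
[ 0.84 -0.44  0.23] [ 0.024   0.0033 -0.0991]
[ 0.88 -0.35  0.25] [ 0.024   0.0033 -0.0991]
[ 0.91 -0.25  0.26] [ 0.024   0.0033 -0.0991]
[ 0.93 -0.16  0.27] [ 0.024   0.0033 -0.0991]
[ 0.94 -0.06  0.27] [ 0.024   0.0033 -0.0991]
[0.94 0.04 0.27] [ 0.024   0.0033 -0.0991]
[0.93 0.14 0.28] [ 0.024   0.0033 -0.0991]
[0.91 0.24 0.27] [ 0.024   0.0033 -0.0991]
[0.88 0.33 0.27] [ 0.024   0.0033 -0.0991]
[0.84 0.42 0.26] [ 0.024   0.0033 -0.0991]
[0.79 0.51 0.26] [ 0.024   0.0033 -0.0991]
[0.74 0.59 0.24] [ 0.024   0.0033 -0.0991]
[0.67 0.67 0.23] [ 0.024   0.0033 -0.0991]
[0.6  0.74 0.22] [ 0.024   0.0033 -0.0991]
```

```bash
python3 - <<'E'
from h import *
s=monitor.observe()
p,x,z=tcp(86,-48.5,60,8,tz=24.5)
plan(p,x,z,30,p0=s['ee_pos']+[0,0,.03])
E
```

```text
rotvec [ 0.671   0.093  -2.7753] per row [ 0.0224  0.0031 -0.0925] dist 0.27196713372464365 per row cm 0.9065571124154789
tool shift total cm (no turn) [ -8.4055 -25.8432   1.0655]
[-0.28 -0.86  0.04] [ 0.0224  0.0031 -0.0925]
[-0.2  -0.88  0.05] [ 0.0224  0.0031 -0.0925]
[-0.12 -0.9   0.07] [ 0.0224  0.0031 -0.0925]
[-0.03 -0.9   0.09] [ 0.0224  0.0031 -0.0925]
[ 0.05 -0.9   0.11] [ 0.0224  0.0031 -0.0925]
[ 0.13 -0.89  0.13] [ 0.0224  0.0031 -0.0925]
[ 0.21 -0.87  0.15] [ 0.0224  0.0031 -0.0925]
[ 0.29 -0.84  0.17] [ 0.0224  0.0031 -0.0925]
[ 0.37 -0.81  0.19] [ 0.0224  0.0031 -0.0925]
[ 0.44 -0.76  0.21] [ 0.0224  0.0031 -0.0925]
[ 0.51 -0.72  0.23] [ 0.0224  0.0031 -0.0925]
[ 0.57 -0.66  0.25] [ 0.0224  0.0031 -0.0925]
[ 0.63 -0.6   0.26] [ 0.0224  0.0031 -0.0925]
[ 0.68 -0.53  0.28] [ 0.0224  0.0031 -0.0925]
[ 0.72 -0.46  0.29] [ 0.0224  0.0031 -0.0925]
[ 0.76 -0.39  0.3 ] [ 0.0224  0.0031 -0.0925]
[ 0.79 -0.31  0.31] [ 0.0224  0.0031 -0.0925]
[ 0.82 -0.23  0.32] [ 0.0224  0.0031 -0.0925]
[ 0.83 -0.14  0.33] [ 0.0224  0.0031 -0.0925]
[ 0.84 -0.06  0.33] [ 0.0224  0.0031 -0.0925]
[0.84 0.03 0.34] [ 0.0224  0.0031 -0.0925]
[0.83 0.11 0.34] [ 0.0224  0.0031 -0.0925]
[0.82 0.2  0.34] [ 0.0224  0.0031 -0.0925]
[0.8  0.28 0.33] [ 0.0224  0.0031 -0.0925]
[0.76 0.36 0.33] [ 0.0224  0.0031 -0.0925]
[0.73 0.43 0.32] [ 0.0224  0.0031 -0.0925]
[0.68 0.51 0.31] [ 0.0224  0.0031 -0.0925]
[0.63 0.57 0.3 ] [ 0.0224  0.0031 -0.0925]
[0.57 0.64 0.29] [ 0.0224  0.0031 -0.0925]
[0.51 0.69 0.28] [ 0.0224  0.0031 -0.0925]
```

```bash
python3 -m crank '[[255,0,0,-1.5,0,0,0],[255,0,0,-1.5,0,0,0],[255,-0.28,-0.86,0.04,0.0224,0.0031,-0.0925],[255,-0.2,-0.88,0.05,0.0224,0.0031,-0.0925],[255,-0.12,-0.9,0.07,0.0224,0.0031,-0.0925],[255,-0.03,-0.9,0.09,0.0224,0.0031,-0.0925],[255,0.05,-0.9,0.11,0.0224,0.0031,-0.0925],[255,0.13,-0.89,0.13,0.0224,0.0031,-0.0925]]'; python3 -m crank '[[255,0.21,-0.87,0.15,0.0224,0.0031,-0.0925],[255,0.29,-0.84,0.17,0.0224,0.0031,-0.0925],[255,0.37,-0.81,0.19,0.0224,0.0031,-0.0925],[255,0.44,-0.76,0.21,0.0224,0.0031,-0.0925],[255,0.51,-0.72,0.23,0.0224,0.0031,-0.0925],[255,0.57,-0.66,0.25,0.0224,0.0031,-0.0925],[255,0.63,-0.6,0.26,0.0224,0.0031,-0.0925],[255,0.68,-0.53,0.28,0.0224,0.0031,-0.0925]]'; python3 -c "
from h import *
st()"
```

```text
time: 20.25
ee_pos: [0.495, -0.1531, 0.1472]
tcp_rot: [-0.052, 0.963, -0.261, 0.045]
contact_force: [-0.3, 0.6, -1.7]
width: 0.484
time: 20.92
ee_pos: [0.5458, -0.1019, 0.1446]
tcp_rot: [-0.113, 0.983, 0.109, 0.095]
contact_force: [1.2, 0.3, -1.3]
width: 0.486
t 20.92 p [ 0.5458 -0.1019  0.1446] x [0.9583 0.1921 0.2117] z [ 0.1627  0.2425 -0.9564] F [ 1.1526  0.3125 -1.3472] w 0.486 j [-0.2444  0.4216  0.7676  1.7695 -0.6578  1.1186 -0.5645]
```

```bash
python3 -m crank '[[255,0.72,-0.46,0.29,0.0224,0.0031,-0.0925],[255,0.76,-0.39,0.3,0.0224,0.0031,-0.0925],[255,0.79,-0.31,0.31,0.0224,0.0031,-0.0925],[255,0.82,-0.23,0.32,0.0224,0.0031,-0.0925],[255,0.83,-0.14,0.33,0.0224,0.0031,-0.0925],[255,0.84,-0.06,0.33,0.0224,0.0031,-0.0925],[255,0.84,0.03,0.34,0.0224,0.0031,-0.0925],[255,0.83,0.11,0.34,0.0224,0.0031,-0.0925]]'; python3 -m crank '[[255,0.82,0.2,0.34,0.0224,0.0031,-0.0925],[255,0.8,0.28,0.33,0.0224,0.0031,-0.0925],[255,0.76,0.36,0.33,0.0224,0.0031,-0.0925],[255,0.73,0.43,0.32,0.0224,0.0031,-0.0925],[255,0.68,0.51,0.31,0.0224,0.0031,-0.0925],[255,0.63,0.57,0.3,0.0224,0.0031,-0.0925],[255,0.57,0.64,0.29,0.0224,0.0031,-0.0925],[255,0.51,0.69,0.28,0.0224,0.0031,-0.0925]]'; python3 -m crank '[[255,0,0,0,0,0,0],[255,0,0,0,0,0,0],[255,0,0,0,0,0,0],[255,0,0,0,0,0,0],[255,0,0,0,0,0,0],[255,0,0,0,0,0,0],[255,0,0,0,0,0,0],[255,0,0,0,0,0,0]]';  python3 - <<'E'
from h import *
where(tz=24.5);st()
P=camera_params('wrist'); im,d=get_image('wrist'); cv2.imwrite('pics/w13.png',im[:,:,::-1]); np.save('w13.npy',d); np.save('w13T.npy',P['world_from_camera'])
X,_=cloud(P,d,292,350,182,235); q=(X-CO)@B*1000; c=np.median(q,0); k=np.linalg.norm(q-c,axis=1)<60; q=q[k]; c=q.mean(0)
n=np.linalg.svd(q-c)[2][2]; n*=np.sign(n[2]); print('blk top in bed',c,n,k.sum())
p,x,z=tcp(86,-48.5,45,8,tz=24.5); plan(p,x,z,4)
E
```

```text
time: 21.58
ee_pos: [0.5965, -0.0506, 0.1417]
tcp_rot: [-0.157, 0.863, 0.463, 0.131]
contact_force: [-0.5, 0.1, -0.9]
width: 0.483
time: 22.25
ee_pos: [0.6474, 0.0007, 0.1388]
tcp_rot: [-0.179, 0.618, 0.751, 0.148]
contact_force: [-0.4, -0.6, -0.9]
width: 0.486
time: 22.92
ee_pos: [0.647, 0.0015, 0.1387]
tcp_rot: [-0.18, 0.62, 0.749, 0.149]
contact_force: [-0.7, -1.2, -1.2]
width: 0.481
t 22.92 tip [ 85.2 -48.4  59.3] tail [-31.7 -48.4  75.7] pitch 8.0 yaw -0.0 roll 0.0 F bed [-1.5  0.9 -0.3] w 0.481 j [ 0.0057  0.7225  0.3529  1.2527 -0.6458  1.4782  0.6444]
t 22.92 p [0.647  0.0015 0.1387] x [-0.1663  0.875   0.4546] z [-0.0855  0.4465 -0.8907] F [-0.6715 -1.1972 -1.1569] w 0.481 j [ 0.0057  0.7225  0.3529  1.2527 -0.6458  1.4782  0.6444]
blk top in bed [ 56.0538 -49.4998  97.6708] [0.1834 0.0046 0.983 ] 3062
rotvec [-0.0004 -0.0008 -0.0005] per row [-0.0001 -0.0002 -0.0001] dist 0.01424058129011987 per row cm 0.35601453225299673
tool shift total cm (no turn) [0.273  0.0037 1.3976]
[0.07 0.   0.35] [-0.0001 -0.0002 -0.0001]
[0.07 0.   0.35] [-0.0001 -0.0002 -0.0001]
[0.07 0.   0.35] [-0.0001 -0.0002 -0.0001]
[0.07 0.   0.35] [-0.0001 -0.0002 -0.0001]
```

View pics/w13.png

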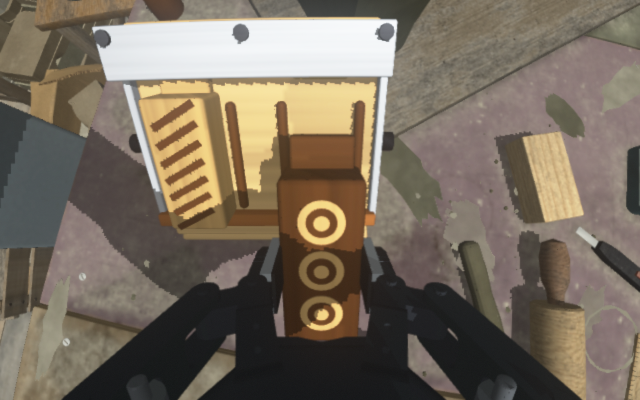

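```bash
python3 - <<'E'
from h import *
P=dict(camera_params('wrist')); P['world_from_camera']=np.load('w13T.npy'); d=np.load('w13.npy')
for (r0,r1) in [(184,235),(190,260),(200,300)]:
    X,_=cloud(P,d,295,348,r0,r1); q=(X-CO)@B*1000
    k=np.ones(len(q),bool)
    for _ in range(6):
        A=np.c_[q[k][:,:2],np.ones(k.sum())]; co=np.linalg.lstsq(A,q[k][:,2],rcond=None)[0]; r=q[:,2]-np.c_[q[:,:2],np.ones(len(q))]@co; k=abs(r)<2
    print(r0,r1,k.sum(),len(q),'pitch',np.degrees(np.arctan(-co[0])),'roll',np.degrees(np.arctan(co[1])),r[k].std(), q[k].mean(0))
P['world_from_camera']=np.load('w3T.npy'); d=np.load('w3.npy')
for (r0,r1) in [(184,235),(190,260),(200,300)]:
    X,_=cloud(P,d,295,348,r0,r1); q=(X-CO)@B*1000
    k=np.ones(len(q),bool)
    for _ in range(6):
        A=np.c_[q[k][:,:2],np.ones(k.sum())]; co=np.linalg.lstsq(A,q[k][:,2],rcond=None)[0]; r=q[:,2]-np.c_[q[:,:2],np.ones(len(q))]@co; k=abs(r)<2
    print('light',r0,r1,k.sum(),len(q),'pitch',np.degrees(np.arctan(-co[0])),'roll',np.degrees(np.arctan(co[1])),r[k].std(), q[k].mean(0))
E
```

```text
184 235 2687 2693 pitch 10.520327639668567 roll -0.22288513275402796 0.6745050582182033 [ 55.5858 -49.7384  97.8065]
190 260 3682 3699 pitch 8.253558711663594 roll -0.19810281411902741 0.6993946774497967 [ 47.1846 -49.7388  99.017 ]
200 300 5269 5286 pitch 8.090179554888746 roll -0.3087384759740102 0.681599952133104 [ 32.9275 -49.7375 101.2071]
light 184 235 2677 2689 pitch 8.30763646814244 roll -0.2258379477432232 0.7591101128347157 [55.8227 46.5689 82.7035]
light 190 260 3677 3692 pitch 8.081373967364689 roll -0.006946722023535466 0.7493400123990515 [47.6772 46.5622 83.9244]
light 200 300 5260 5281 pitch 8.184931424828429 roll 0.19299418336928484 0.7424630430698629 [33.5963 46.5829 85.9726]
```

```bash
python3 -m crank '[[255,0.14,0,0.99,0,0,0],[255,0.14,0,0.99,0,0,0],[255,0.14,0,0.99,0,0,0],[255,0.14,0,0.99,0,0,0],[255,0.14,0,0.99,0,0,0],[255,0.05,0,0.3,0,0,0],[255,0,0,0,0,0,0],[255,0,0,0,0,0,0]]'; python3 -c "
from h import *
where(tz=24.5)
P=camera_params('wrist'); im,d=get_image('wrist'); cv2.imwrite('pics/w14.png',im[:,:,::-1]);where(tz=24.5)"
```

```text
time: 23.63
ee_pos: [0.6414, 0.0318, 0.095]
tcp_rot: [-0.18, 0.62, 0.749, 0.149]
contact_force: [0.5, -0.3, -1.6]
width: 0.48
t 23.63 tip [ 85.4 -48.5   5.9] tail [-31.4 -48.5  22.2] pitch 8.0 yaw -0.0 roll 0.0 F bed [-1.2 -0.4 -1.1] w 0.480 j [-0.0353  0.7387  0.3367  1.3371 -0.6647  1.3743  0.6577]
t 23.68 tip [ 85.2 -48.8   6.6] tail [-31.7 -48.8  23. ] pitch 8.0 yaw -0.0 roll -0.0 F bed [-1.  -0.4 -0.8] w 0.486 j [-0.0349  0.7382  0.3372  1.3365 -0.6646  1.3743  0.6577]
```

View pics/w14.png

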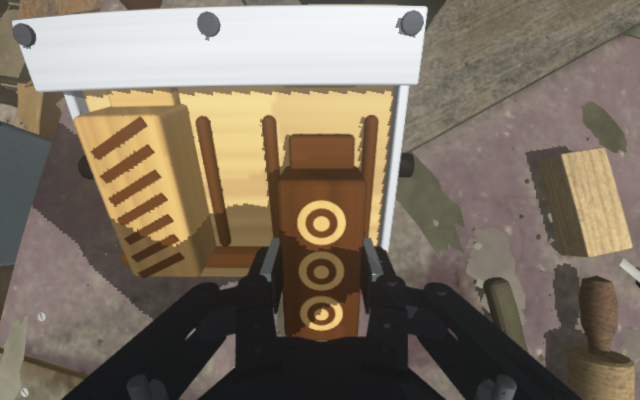

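```bash
python3 -m crank '[[255,0.03,-0.05,0.2,0,0,0],[255,0.03,0,0.2,0,0,0],[255,0.4,0,-0.055,0,0,0],[255,0.4,0,-0.055,0,0,0],[255,0.4,0,-0.055,0,0,0],[255,0.4,0,-0.055,0,0,0],[255,0.1,0,-0.015,0,0,0],[255,0,0,0,0,0,0]]'; python3 -c "
from h import *
where(tz=24.5)
P=camera_params('wrist'); im,d=get_image('wrist'); cv2.imwrite('pics/w15.png',im[:,:,::-1]);where(tz=24.5)"
```

```text
time: 24.35
ee_pos: [0.638, 0.0485, 0.1024]
tcp_rot: [-0.18, 0.619, 0.75, 0.149]
contact_force: [0.1, 0.2, -1.5]
width: 0.484
t 24.35 tip [103.6 -48.3   2.2] tail [-13.3 -48.4  18.5] pitch 7.9 yaw 0.1 roll 0.0 F bed [-0.7 -0.1 -1.4] w 0.484 j [-0.0599  0.7184  0.3344  1.3535 -0.6648  1.3666  0.6363]
t 24.40 tip [103.  -48.1   2.1] tail [-13.8 -48.2  18.5] pitch 8.0 yaw 0.0 roll 0.0 F bed [-1.5  0.4 -1.9] w 0.484 j [-0.0595  0.7188  0.3347  1.3537 -0.6646  1.3665  0.6364]
```

View pics/w15.png

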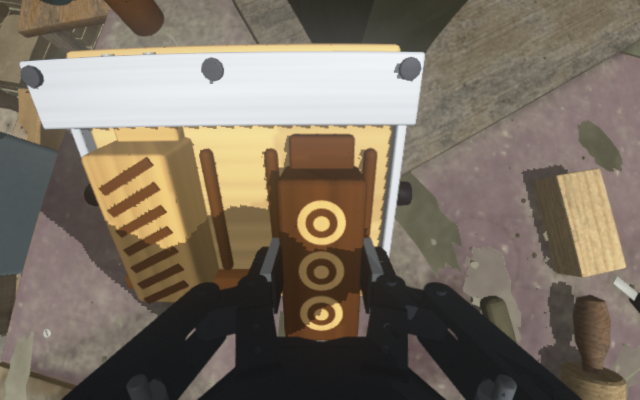

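```bash
python3 -m crank '[[255,0.2,0,-0.028,0,0,0],[255,0.2,0,-0.028,0,0,0],[255,0.2,0,-0.028,0,0,0],[255,0.2,0,-0.028,0,0,0],[255,0.2,0,-0.028,0,0,0],[255,0,0,0,0,0,0],[255,0,0,0,0,0,0],[255,0,0,0,0,0,0]]'; python3 -c "
from h import *
where(tz=24.5)"
```

```text
time: 25.07
ee_pos: [0.6366, 0.053, 0.1065]
tcp_rot: [-0.179, 0.621, 0.749, 0.148]
contact_force: [1.7, -5.4, -5.6]
width: 0.483
t 25.07 tip [109.7 -48.    2.5] tail [ -7.1 -47.7  19.3] pitch 8.2 yaw -0.2 roll -0.0 F bed [-7.9 -0.6 -1.4] w 0.483 j [-0.0706  0.7085  0.3367  1.3587 -0.6615  1.365   0.6225]
```

```bash
python3 -m crank '[[255,0.02,0,0.1,0,0,0],[255,0.22,0,-0.03,0,0,0],[255,0.22,0,-0.03,0,0,0],[255,0.22,0,-0.03,0,0,0],[255,0.22,0,-0.03,0,0,0],[255,0.22,0,-0.03,0,0,0],[255,0.22,0,-0.03,0,0,0],[255,0,0,0,0,0,0]]'; python3 -c "
from h import *
where(tz=24.5)"
```

```text
time: 25.73
ee_pos: [0.6352, 0.0587, 0.1117]
tcp_rot: [-0.175, 0.623, 0.748, 0.145]
contact_force: [3.6, -11.5, -9.6]
width: 0.48
t 25.73 tip [117.1 -48.    2.8] tail [  0.5 -47.2  20.8] pitch 8.7 yaw -0.4 roll -0.2 F bed [-15.3  -1.3  -1. ] w 0.480 j [-0.0863  0.6948  0.3402  1.3657 -0.6548  1.3598  0.6039]
```

```bash
python3 -m crank '[[255,0.15,0,-0.021,0,0,0],[255,0.15,0,-0.021,0,0,0],[255,0.15,0,-0.021,0,0,0],[255,0.1,0,-0.014,0,0,0],[255,0,0,0,0,0,0],[255,0,0,0,0,0,0],[255,0,0,0,0,0,0],[255,0,0,0,0,0,0]]'; python3 -c "
from h import *
where(tz=24.5);where(tz=24.5)
P=camera_params('wrist'); im,d=get_image('wrist'); cv2.imwrite('pics/w16.png',im[:,:,::-1]);where(tz=24.5)"
```

```text
time: 26.4
ee_pos: [0.6346, 0.0607, 0.1137]
tcp_rot: [-0.174, 0.625, 0.748, 0.144]
contact_force: [3.8, -12.6, -10.5]
width: 0.48
t 26.40 tip [119.9 -48.    3. ] tail [  3.3 -46.9  21.4] pitch 8.9 yaw -0.5 roll -0.2 F bed [-16.7  -1.4  -1.1] w 0.480 j [-0.0921  0.6899  0.3418  1.3681 -0.6525  1.3584  0.5961]
t 26.40 tip [119.9 -48.    3. ] tail [  3.3 -46.9  21.4] pitch 8.9 yaw -0.5 roll -0.2 F bed [-16.7  -1.4  -1.1] w 0.480 j [-0.0921  0.6899  0.3418  1.3681 -0.6525  1.3584  0.5961]
t 26.45 tip [119.9 -48.    3. ] tail [  3.3 -46.9  21.4] pitch 8.9 yaw -0.5 roll -0.2 F bed [-17.8  -1.8  -1.4] w 0.483 j [-0.0921  0.6899  0.3418  1.3681 -0.6525  1.3584  0.5961]
```

View pics/w16.png

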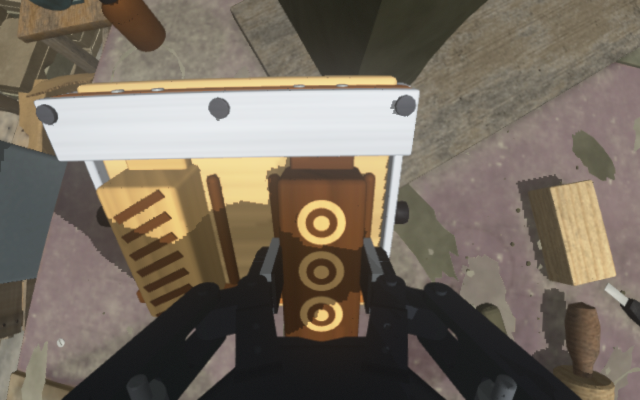

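```bash
python3 -m crank '[[255,0.13,0,-0.02,0,0,0],[255,0.1,0,-0.01,0,0,0],[255,-0.03,0,0.11,0,0.016,0],[255,-0.03,0,0.11,0,0.016,0],[255,-0.03,0,0.11,0,0.016,0],[255,-0.03,0,0.11,0,0.016,0],[255,-0.03,0,0.11,0,0.016,0],[255,0,0,0,0,0,0]]'; python3 -c "
from h import *
where(tz=24.5)"
```

```text
time: 27.12
ee_pos: [0.6342, 0.062, 0.1083]
tcp_rot: [-0.203, 0.62, 0.739, 0.168]
contact_force: [3.7, -14.3, -9.6]
width: 0.485
t 27.12 tip [120.4 -48.    2.9] tail [  2.8 -46.7  12.1] pitch 4.4 yaw -0.7 roll -0.3 F bed [-17.6  -1.    0.6] w 0.485 j [-0.0406  0.7198  0.3149  1.3589 -0.7055  1.3906  0.6383]
```

```bash
python3 -m crank '[[255,0.12,0,0.0,0,0,0],[255,-0.02,0,0.12,0,0.016,0],[255,-0.03,0,0.13,0,0.016,0],[255,-0.03,0,0.17,0,0.016,0],[255,-0.04,0,0.17,0,0.016,0],[255,-0.04,0,0.17,0,0.014,0],[255,0,0,0,0,0,0],[255,0,0,0,0,0,0]]'; python3 -c "
from h import *
where(tz=24.5)
P=camera_params('wrist'); im,d=get_image('wrist'); cv2.imwrite('pics/w17.png',im[:,:,::-1])
im,d=get_image('side'); cv2.imwrite('pics/s17.png',cv2.resize(im[130:250,250:400,::-1],None,fx=5,fy=5))
where(tz=24.5)"
```

```text
time: 27.78
ee_pos: [0.6338, 0.0648, 0.103]
tcp_rot: [-0.231, 0.612, 0.731, 0.192]
contact_force: [2.4, -18.1, -5.5]
width: 0.484
t 27.78 tip [121.7 -48.2   2.1] tail [  3.7 -46.9   2.3] pitch 0.1 yaw -0.6 roll -0.3 F bed [-18.1   1.    6. ] w 0.484 j [ 0.0049  0.7513  0.2887  1.35   -0.7542  1.4215  0.6786]
t 27.88 tip [121.9 -48.1   2.1] tail [  3.9 -47.    2.3] pitch 0.1 yaw -0.6 roll -0.3 F bed [-17.7   1.    5.6] w 0.484 j [ 0.0046  0.7511  0.2887  1.35   -0.7539  1.4213  0.6786]
```

View pics/w17.png

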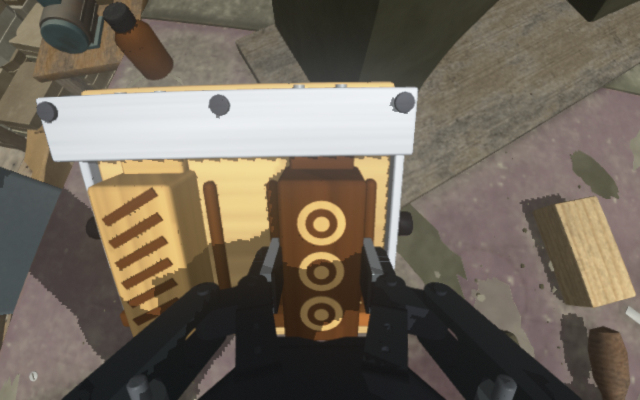

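View pics/s17.png

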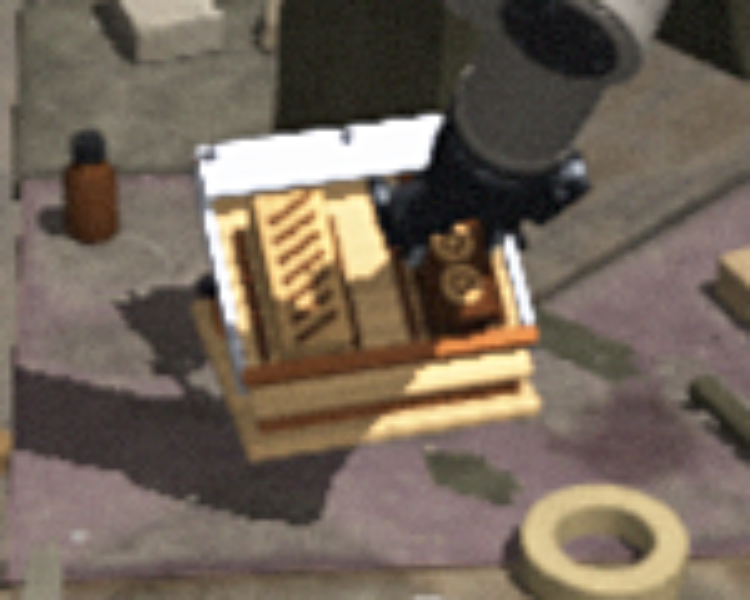

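```bash
cat > chk.py <<'E'
from h import *
P=camera_params('wrist'); im,d=get_image('wrist')
X,uv=cloud(P,d,60,420,150,330); q=(X-CO)@B*1000
for y in (47,-48.7):
    k=(abs(q[:,1]-y)<17)&(q[:,0]>20)&(q[:,0]<90)&(q[:,2]>25)&(q[:,2]<50)
    for _ in range(4):
        A=np.c_[q[k][:,:2],np.ones(k.sum())]; co=np.linalg.lstsq(A,q[k][:,2],rcond=None)[0]; r=q[:,2]-np.c_[q[:,:2],np.ones(len(q))]@co; k=k&(abs(r)<2)
    print(y,k.sum(),'pitch',np.degrees(np.arctan(-co[0])),'roll',np.degrees(np.arctan(co[1])),'z at x=60',co@[60,y,1],'z at x=20',co@[20,y,1])
    k2=(abs(q[:,1]-y)<30)&(q[:,2]>29)&(q[:,2]<42)&(q[:,0]<112); print(cv2.minAreaRect(q[k2][:,:2].astype(np.float32)),'x max',np.percentile(q[k2][:,0],99.5),'min',np.percentile(q[k2][:,0],.5))
k=(abs(q[:,1]+1)<13)&(q[:,0]>50)&(q[:,0]<100); print('bed z',np.median(q[k][:,2]))
where(tz=24.5)
E
python3 chk.py
```

```text
47 6361 pitch -0.34874605375143497 roll 0.020148914822205946 z at x=60 35.309987815030745 z at x=20 35.06651413257433
((54.620418548583984, 46.31396484375), (45.00855255126953, 91.6821517944336), 89.60536193847656) x max 100.1212021792516 min 11.904791001485975
-48.7 7420 pitch 0.3788704317272668 roll -0.5719057416664621 z at x=60 36.306707697005656 z at x=20 36.57121301112188
((56.936866760253906, -48.89485168457031), (92.86969757080078, 59.8778190612793), 1.9786884784698486) x max 102.25978995299171 min 12.680164348530889
bed z 1.056453409469618
t 27.93 tip [121.9 -48.1   2.1] tail [  3.9 -47.    2.3] pitch 0.1 yaw -0.6 roll -0.3 F bed [-18.4   1.5   5.1] w 0.483 j [ 0.0045  0.751   0.2887  1.3501 -0.7539  1.4213  0.6786]
```

```bash
python3 -m crank '[[255,0,0,0.1,0,0,0],[255,-0.3,0,-0.03,0,0,0],[255,-0.3,0,-0.05,0,0,0],[255,-0.3,0,-0.1,0,0,0],[255,-0.15,0,-0.1,0,0,0],[255,0,0,0,0,0,0],[255,0,0,0,0,0,0],[255,0,0,0,0,0,0]]'; python3 chk.py
```

```text
time: 28.6
ee_pos: [0.6343, 0.0642, 0.102]
tcp_rot: [-0.236, 0.608, 0.732, 0.196]
contact_force: [-0.2, -9.4, -0.1]
width: 0.479
47 6577 pitch -0.36257859734632064 roll -0.08438188954900323 z at x=60 35.31532326130804 z at x=20 35.06219226950015
((53.65371322631836, 46.43125915527344), (93.66102600097656, 45.336036682128906), 0.057801395654678345) x max 100.11646363964034 min 10.347293297267392
-48.7 7516 pitch -0.035132440080935426 roll -0.34176564488726846 z at x=60 35.89736110487025 z at x=20 35.872834031649425
((55.361488342285156, -48.75971221923828), (92.03999328613281, 59.96566390991211), 0.4470192492008209) x max 100.927942222242 min 11.614875567122395
bed z 0.8538153366764685
t 28.65 tip [120.9 -47.9   2.7] tail [  2.9 -47.5   1.2] pitch -0.7 yaw -0.2 roll -0.1 F bed [-7.1  2.8  5.1] w 0.484 j [ 0.0149  0.7612  0.2835  1.341  -0.7601  1.4332  0.6901]
```

```bash
python3 -m crank '[[255,-0.25,0,-0.1,0,0,0],[200,0,0,0,0,0,0],[150,0,0,0,0,0,0],[100,0,0,0,0,0,0],[95,0,0,0,0,0,0],[95,0,0,0,0,0,0],[95,0,0,0,0,0,0],[95,0,0,0,0,0,0]]' 60; python3 chk.py
```

```text
time: 29.32
ee_pos: [0.6342, 0.0681, 0.1018]
tcp_rot: [-0.239, 0.605, 0.733, 0.198]
contact_force: [-0.1, 0.6, -0.3]
width: 0.627
47 6199 pitch -0.46191566991955574 roll -0.10928149375336116 z at x=60 35.31690804512717 z at x=20 34.99442308619133
((56.28269958496094, 46.630279541015625), (45.269996643066406, 89.27261352539062), 89.2238998413086) x max 100.15692783693133 min 16.53128068427949
-48.7 7633 pitch 0.08072273984854712 roll -0.3715057124005861 z at x=60 36.04438814092375 z at x=20 36.100743281874394
((58.27046585083008, -48.700965881347656), (59.9239616394043, 86.08161163330078), 89.88923645019531) x max 100.9496723213127 min 17.55945695816612
bed z 39.08621108676746
t 29.37 tip [123.8 -48.1   0.8] tail [  5.9 -48.2  -1.6] pitch -1.2 yaw 0.0 roll 0.0 F bed [-0.4 -0.7  1. ] w 0.627 j [ 0.0155  0.7646  0.2783  1.3391 -0.7636  1.4361  0.6929]
```

Released and free of force. Lift off along the tool axis and check.

```bash
python3 -m crank '[[95,0,0,-1.5,0,0,0],[95,0,0,-2.5,0,0,0],[50,0,0,-2.5,0,0,0],[0,0,0,-2.5,0,0,0],[0,0,0,-2.5,0,0,0],[0,0,0,-1,0,0,0],[0,0,0,0,0,0,0],[0,0,0,0,0,0,0]]'; cat > chk2.py <<'E'
import sys
from h import *
P=camera_params('wrist'); im,d=get_image('wrist'); cv2.imwrite('pics/%s.png'%sys.argv[1],im[:,:,::-1])
np.save('wl.npy',d); np.save('wlT.npy',P['world_from_camera'])
X,uv=cloud(P,d,120,480,80,320); q=(X-CO)@B*1000
for y in (47,-48.7):
    k=(abs(q[:,1]-y)<17)&(q[:,0]>10)&(q[:,0]<95)&(q[:,2]>25)&(q[:,2]<50)
    for _ in range(4):
        A=np.c_[q[k][:,:2],np.ones(k.sum())]; co=np.linalg.lstsq(A,q[k][:,2],rcond=None)[0]; r=q[:,2]-np.c_[q[:,:2],np.ones(len(q))]@co; k=k&(abs(r)<2)
    print(y,k.sum(),'pitch',np.degrees(np.arctan(-co[0])),'roll',np.degrees(np.arctan(co[1])),'z at x=60',co@[60,y,1],'z at x=20',co@[20,y,1])
    k2=(abs(q[:,1]-y)<30)&(q[:,2]>29)&(q[:,2]<42)&(q[:,0]<108); print(cv2.minAreaRect(q[k2][:,:2].astype(np.float32)),'x max',np.percentile(q[k2][:,0],99.5),'min',np.percentile(q[k2][:,0],.5))
k=(abs(q[:,1]+1)<13)&(q[:,0]>50)&(q[:,0]<100); print('bed z',np.median(q[k][:,2]))
where(tz=24.5)
E
python3 chk2.py w20; python3 - <<'E'
from h import *
im,d=get_image('top'); cv2.imwrite('pics/t20.png',cv2.resize(im[140:290,215:465,::-1],None,fx=3.2,fy=3.2))
im,d=get_image('side'); cv2.imwrite('pics/s20.png',cv2.resize(im[130:280,240:400,::-1],None,fx=4,fy=4))
E
```

```text
time: 30.03
ee_pos: [0.648, -0.0053, 0.202]
tcp_rot: [-0.239, 0.606, 0.733, 0.197]
contact_force: [-0.5, -0.6, -0.8]
width: 1.0
47 2945 pitch -0.4726994992231756 roll 0.06464472824361144 z at x=60 35.26339192150799 z at x=20 34.93337792862744
((50.52671432495117, 46.28750228881836), (43.831275939941406, 98.62053680419922), 89.85008239746094) x max 99.62881444971974 min 2.137338048212941
-48.7 3031 pitch 0.04463397585162881 roll -0.5902103867416892 z at x=60 35.9189839421042 z at x=20 35.95014434188215
((51.19968795776367, -49.38665008544922), (44.070987701416016, 99.87226867675781), 89.78462982177734) x max 100.94010542306611 min 3.092036401173779
bed z 180.19531633096702
t 30.08 tip [120.9 -47.7 124.5] tail [  3.  -47.7 122. ] pitch -1.2 yaw -0.0 roll 0.1 F bed [-0.9  0.8 -0.8] w 0.999 j [ 0.1144  0.7447  0.3094  1.119  -0.7302  1.681   0.6317]
```

View pics/w20.png

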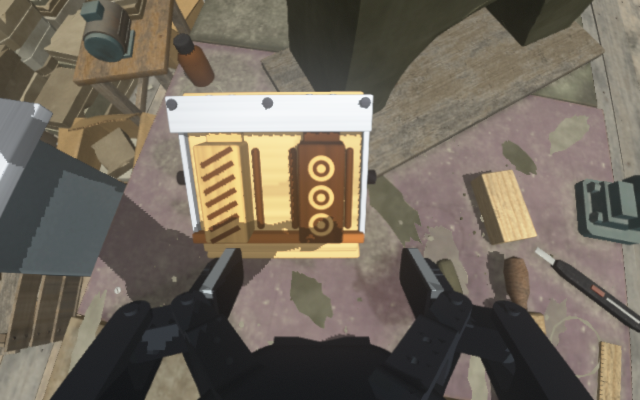

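View pics/t20.png

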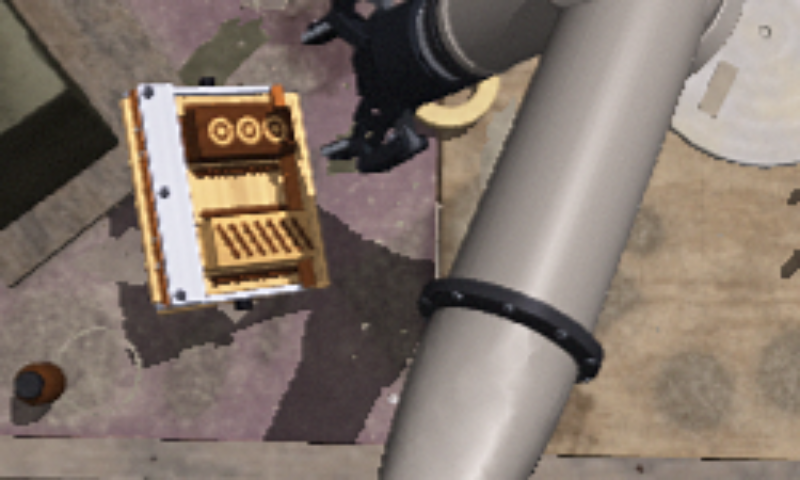

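View pics/s20.png

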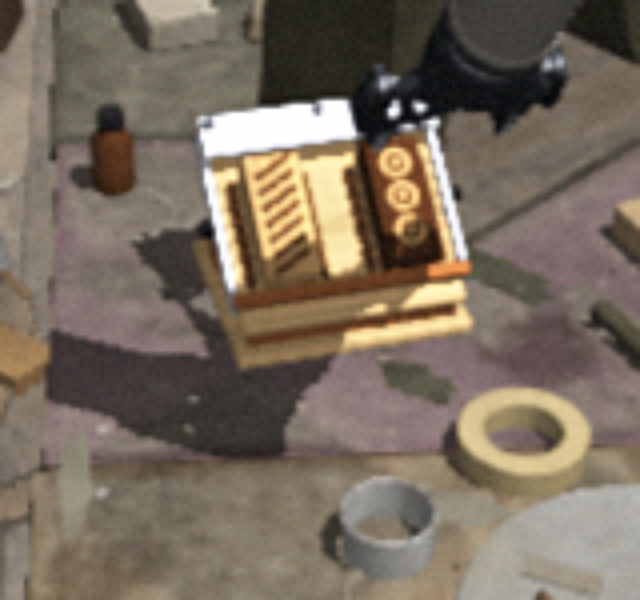

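```bash
python3 - <<'E'
from h import *
P=dict(camera_params('wrist')); P['world_from_camera']=np.load('wlT.npy'); d=np.load('wl.npy')
X,uv=cloud(P,d,150,400,90,260); q=(X-CO)@B*1000
k=(q[:,0]>5)&(q[:,0]<104)&(abs(q[:,2])<6)&(abs(q[:,1])<88); print('bed pts',k.sum())
for lo,hi in [(-88,-80),(-72,-66),(-30,-26),(-14,12),(20,25),(69,72),(78,88)]:
    kk=k&(q[:,1]>lo)&(q[:,1]<hi); print(lo,hi,kk.sum(),np.median(q[kk][:,2]) if kk.sum() else None)
# ledge and keeper top
k=(q[:,0]>-11)&(q[:,0]<-1)
for lo,hi in [(-75,-30),(-15,15),(30,70)]:
    kk=k&(q[:,1]>lo)&(q[:,1]<hi)&(q[:,2]>5)&(q[:,2]<20); print('ledge',lo,kk.sum(),np.median(q[kk][:,2]),'x range',np.percentile(q[kk][:,0],[2,98]))
    k3=(q[:,0]>115)&(q[:,0]<138)&(q[:,1]>lo)&(q[:,1]<hi); print('keeper z',np.median(q[k3][:,2]))
E
python3 - <<'E'
import cv2
t=cv2.imread('pics/w20.png'); cv2.imwrite('pics/w20c.png',cv2.resize(t[85:265,150:390],None,fx=3.3,fy=3.3,interpolation=cv2.INTER_CUBIC))
E
```

```text
bed pts 4566
-88 -80 501 -0.48111303490332347
-72 -66 16 -0.3540073529589861
-30 -26 19 -0.594956112160314
-14 12 2168 -0.37807993605005824
20 25 285 0.084325217735497
69 72 15 0.16133003594032802
78 88 336 -0.301846443889769
ledge -75 15 11.158881113274902 x range [-9.3935 -2.3652]
keeper z 22.67375990615141
ledge -15 202 11.61364216860358 x range [-9.6946 -1.4057]
keeper z 22.81049568278736
ledge 30 30 11.58496145352763 x range [-10.9662  -7.8739]
keeper z 22.754337573547854
```

View pics/w20c.png

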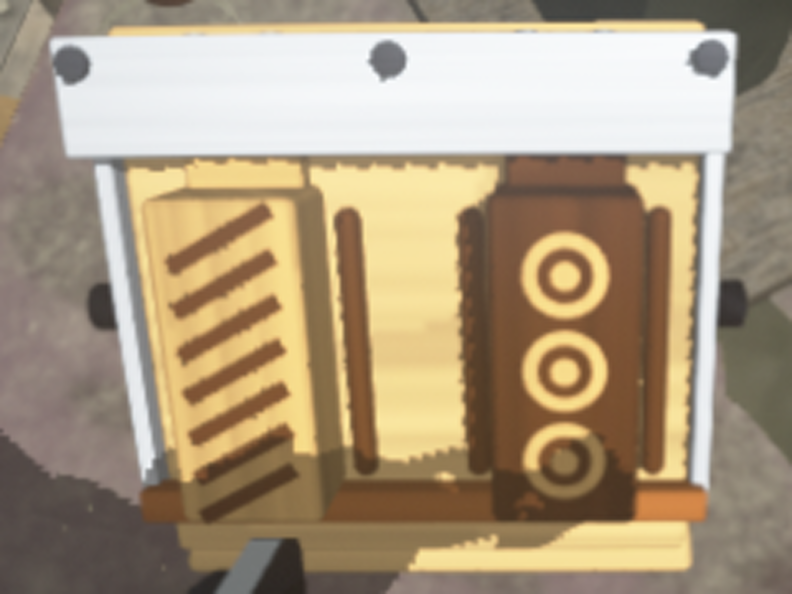

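```bash
cat > hgt.py <<'E'
from h import *
def rep(P,d,box,tag):
    X,uv=cloud(P,d,*box); q=(X-CO)@B*1000
    kb=(q[:,0]>10)&(q[:,0]<100)&(abs(q[:,2])<5)&(abs(q[:,1]+1)<11); zb=np.median(q[kb][:,2])
    for n,y in (('light',47),('dark',-48.7)):
        kt=(abs(q[:,1]-y)<14)&(q[:,0]>102.5)&(q[:,0]<108.5)&(q[:,2]>4)&(q[:,2]<20)
        out=[]
        for a,b in [(5,25),(25,45),(45,65),(65,95)]:
            k=(abs(q[:,1]-y)<17)&(q[:,0]>a)&(q[:,0]<b)&(q[:,2]>28)&(q[:,2]<42); out.append((k.sum(),round(float(np.median(q[k][:,2])-zb),2)) if k.sum() else None)
        print(tag,n,'top above bed',out,'tongue',kt.sum(),np.median(q[kt][:,2])-zb if kt.sum() else None,'bed',zb,kb.sum())
if __name__=='__main__':
    import os
    P=dict(camera_params('wrist')); P['world_from_camera']=np.load('wlT.npy'); d=np.load('wl.npy'); rep(P,d,(150,400,90,260),'wrist')
    P=camera_params('top'); im,d=get_image('top'); rep(P,d,(240,330,155,245),'top')
    P=camera_params('side'); im,d=get_image('side'); rep(P,d,(280,365,145,225),'side')
E
python3 hgt.py
```

```text
wrist light top above bed [(np.int64(615), 35.36), (np.int64(655), 35.47), (np.int64(704), 35.5), (np.int64(1156), 35.8)] tongue 188 11.656452805780823 bed -0.38951312862152376 1662
wrist dark top above bed [(np.int64(618), 36.28), (np.int64(689), 36.18), (np.int64(725), 36.38), (np.int64(1185), 36.28)] tongue 170 11.9625843382933 bed -0.38951312862152376 1662
top light top above bed [(np.int64(66), 34.8), (np.int64(73), 35.59), (np.int64(73), 35.06), (np.int64(114), 35.47)] tongue 3 12.785038822791197 bed -0.0867841420021702 191
top dark top above bed [(np.int64(64), 35.76), (np.int64(66), 35.81), (np.int64(73), 36.2), (np.int64(114), 36.07)] tongue 2 14.176558042197877 bed -0.0867841420021702 191
side light top above bed [(np.int64(65), 34.22), (np.int64(62), 35.9), (np.int64(71), 36.47), (np.int64(96), 36.16)] tongue 0 None bed -0.03758184946247337 159
side dark top above bed [(np.int64(62), 35.84), (np.int64(61), 36.47), (np.int64(60), 36.27), (np.int64(84), 36.57)] tongue 0 None bed -0.03758184946247337 159
```

```bash
python3 - <<'E'
from h import *
s=monitor.observe(); print('TCP in C',B.T@(s['ee_pos']-CO)*1000, s['time'])
# target: TCP at C (48,-49,60), z=-bed z
p=CO+B@np.array([48,-49,60])/1000
plan(p,B[:,0],-B[:,2],4)
E
```

```text
TCP in C [ 52.5772 -47.6921 147.2701] 30.2833
rotvec [-0.0032 -0.0212 -0.0003] per row [-0.0008 -0.0053 -0.0001] dist 0.08739986456080694 per row cm 2.1849966140201733
tool shift total cm (no turn) [-0.6428  0.159   8.7149]
[-0.16  0.04  2.18] [-0.0008 -0.0053 -0.0001]
[-0.15  0.04  2.18] [-0.0008 -0.0053 -0.0001]
[-0.14  0.04  2.18] [-0.0008 -0.0053 -0.0001]
[-0.13  0.03  2.18] [-0.0008 -0.0053 -0.0001]
```

```bash
python3 -m crank '[[255,0,0,0,0,0,0],[255,0,0,0,0,0,0],[255,0,0,0,0,0,0],[255,-0.15,0.04,1.7,0,-0.005,0],[255,-0.15,0.04,1.7,0,-0.005,0],[255,-0.15,0.04,1.7,0,-0.005,0],[255,-0.13,0.04,1.8,0,-0.005,0],[255,0,0,1.8,0,0,0]]' 60; python3 -m crank '[[255,0,0,0.4,0,0,0],[255,0,0,0.3,0,0,0],[255,0,0,0.2,0,0,0],[255,0,0,0.2,0,0,0],[255,0,0,0.2,0,0,0],[255,0,0,0.2,0,0,0],[255,0,0,0,0,0,0],[255,0,0,0,0,0,0]]'; python3 -c "
from h import *
s=monitor.observe(); print('TCP in C',B.T@(s['ee_pos']-CO)*1000, s['time'],B.T@s['contact_force'],s['width'])"
```

```text
time: 30.95
ee_pos: [0.641, 0.0401, 0.1276]
tcp_rot: [-0.231, 0.608, 0.735, 0.191]
contact_force: [-0.1, 0.1, 0.5]
width: 0.003
time: 31.62
ee_pos: [0.6395, 0.048, 0.116]
tcp_rot: [-0.231, 0.608, 0.735, 0.191]
contact_force: [0.5, -0.8, -1.0]
width: 0.001
TCP in C [ 46.8163 -49.7129  47.4332] 31.6167 [-1.3273 -0.3507 -0.3398] 0.0011284685550469247
```

```bash
python3 -m crank '[[255,0,0,0.2,0,0,0],[255,0,0,0.2,0,0,0],[255,0,0,0.2,0,0,0],[255,0,0,0.2,0,0,0],[255,0,0,0.2,0,0,0],[255,0,0,0,0,0,0],[255,0,0,0,0,0,0],[255,0,0,0,0,0,0]]'; python3 -c "
from h import *
s=monitor.observe(); print('TCP in C',B.T@(s['ee_pos']-CO)*1000, s['time'],B.T@s['contact_force'],s['width'])"
```

```text
time: 32.28
ee_pos: [0.6395, 0.0512, 0.1111]
tcp_rot: [-0.229, 0.608, 0.735, 0.192]
contact_force: [-1.1, -6.6, 12.2]
width: -0.001
TCP in C [ 46.6246 -50.3283  41.564 ] 32.2833 [ 1.824   2.2831 13.5789] -0.0005901371869208422
```

```bash
python3 -m crank '[[255,0,0,0.1,0,0,0],[255,0,0,0.1,0,0,0],[255,0,0,0.1,0,0,0],[255,0,0,0.05,0,0,0],[255,0,0,0,0,0,0],[255,0,0,0,0,0,0],[255,0,0,0,0,0,0],[255,0,0,0,0,0,0]]'; python3 -c "
from h import *
s=monitor.observe(); print('TCP in C',B.T@(s['ee_pos']-CO)*1000, s['time'],B.T@s['contact_force'],s['width'])"
```

```text
time: 32.95
ee_pos: [0.6396, 0.0514, 0.1108]
tcp_rot: [-0.228, 0.609, 0.735, 0.193]
contact_force: [-3.9, -9.8, 19.7]
width: -0.001
TCP in C [ 46.5989 -50.4795  41.2388] 32.95 [ 4.0044  5.6504 21.2326] -0.0009136890136673766
```

```bash
python3 -m crank '[[255,0,0,-1.5,0,0,0],[255,0,0,-2.5,0,0,0],[255,0,0,-2.5,0,0,0],[255,0,0,-2.5,0,0,0],[255,0,0,-2,0,0,0],[255,0,0,0,0,0,0],[255,0,0,0,0,0,0],[255,0,0,0,0,0,0]]'; python3 chk2.py w21; python3 hgt.py; python3 -c "
from h import *
s=monitor.observe(); print('TCP in C',B.T@(s['ee_pos']-CO)*1000, s['time'],B.T@s['contact_force'],s['width'])
plan(CO+B@np.array([48,46.7,90])/1000,B[:,0],-B[:,2],6)"
```

```text
time: 33.62
ee_pos: [0.6492, -0.0051, 0.1939]
tcp_rot: [-0.233, 0.608, 0.735, 0.191]
contact_force: [0.0, 0.2, 0.3]
width: 0.004
47 3115 pitch -0.501852465018434 roll -0.032788685773180386 z at x=60 35.263741133158454 z at x=20 34.913373058116015
((50.6165771484375, 46.56036376953125), (99.54244995117188, 44.41572952270508), 0.36579352617263794) x max 99.95994411316691 min 1.7690821900923073
-48.7 3232 pitch -0.08107036186913393 roll 0.2500336743100527 z at x=60 34.266570912760685 z at x=20 34.20997308537378
((51.35765838623047, -49.95585632324219), (99.37422180175781, 44.114994049072266), 0.19300392270088196) x max 100.4229449366901 min 3.7509768432947856
bed z -0.10503811558730028
t 33.67 tip [115.6 -49.2 117.2] tail [ -2.4 -49.1 117. ] pitch -0.1 yaw -0.0 roll 0.2 F bed [ 0.2  0.3 -0.5] w 0.002 j [ 0.1034  0.7456  0.3145  1.1275 -0.7191  1.6608  0.6336]
wrist light top above bed [(np.int64(646), 35.25), (np.int64(686), 35.34), (np.int64(749), 35.48), (np.int64(1223), 35.82)] tongue 197 11.506949985807362 bed -0.35442807003512944 1769
wrist dark top above bed [(np.int64(638), 34.44
[... 658 characters left out ...]
 dark top above bed [(np.int64(63), 34.12), (np.int64(63), 34.33), (np.int64(61), 34.04), (np.int64(90), 33.91)] tongue 0 None bed 0.346678259566807 156
TCP in C [ 47.5928 -49.2128 141.5411] 33.7667 [ 0.1366 -0.2314  0.2612] 0.0021657363429213525
rotvec [-0.0034 -0.0014 -0.0004] per row [-0.0006 -0.0002 -0.0001] dist 0.10888486432971206 per row cm 1.8147477388285342
tool shift total cm (no turn) [ 0.0302 -9.5737  5.1868]
[ 0.01 -1.6   0.86] [-0.0006 -0.0002 -0.0001]
[ 0.01 -1.6   0.86] [-0.0006 -0.0002 -0.0001]
[ 0.01 -1.6   0.86] [-0.0006 -0.0002 -0.0001]
[ 0.01 -1.6   0.86] [-0.0006 -0.0002 -0.0001]
[ 0.01 -1.6   0.86] [-0.0006 -0.0002 -0.0001]
[ 0.01 -1.6   0.86] [-0.0006 -0.0002 -0.0001]
```

View pics/w21.png

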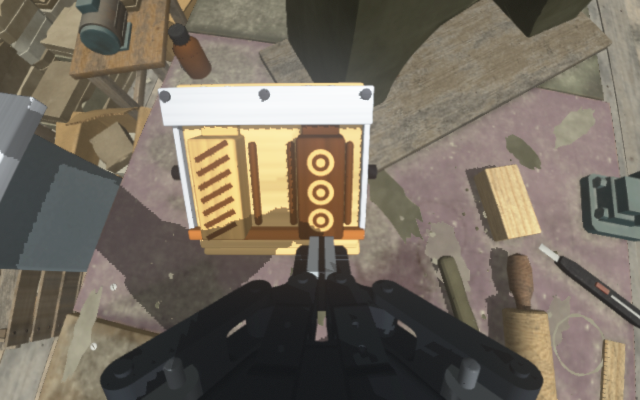

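```bash
python3 -m crank '[[255,0.2,-1.6,0.5,0,0,0],[255,0.2,-1.6,0.8,0,0,0],[255,0.2,-1.6,0.8,0,0,0],[255,0.2,-1.6,0.8,0,0,0],[255,0.1,-1.6,0.8,0,0,0],[255,0.1,-1.57,0.9,0,0,0],[255,0,0,2,0,0,0],[255,0,0,2,0,0,0]]'; python3 -c "
from h import *
s=monitor.observe(); print('TCP in C',B.T@(s['ee_pos']-CO)*1000, s['time'],B.T@s['contact_force'],s['width'])"; python3 -m crank '[[255,0,0,0.3,0,0,0],[255,0,0,0.2,0,0,0],[255,0,0,0.2,0,0,0],[255,0,0,0.2,0,0,0],[255,0,0,0.1,0,0,0],[255,0,0,0,0,0,0],[255,0,0,0,0,0,0],[255,0,0,0,0,0,0]]'; python3 -c "
from h import *
s=monitor.observe(); print('TCP in C',B.T@(s['ee_pos']-CO)*1000, s['time'],B.T@s['contact_force'],s['width'])"
```

```text
time: 34.43
ee_pos: [0.5441, 0.0326, 0.1299]
tcp_rot: [-0.231, 0.608, 0.735, 0.191]
contact_force: [0.4, -0.2, -1.1]
width: 0.0
TCP in C [57.0074 46.8324 57.1898] 34.4333 [-0.8478 -0.3255 -0.714 ] 0.0002849872453993192
time: 35.1
ee_pos: [0.5442, 0.0376, 0.1223]
tcp_rot: [-0.231, 0.608, 0.735, 0.191]
contact_force: [-1.4, -0.6, 0.1]
width: 0.001
TCP in C [56.6813 45.8303 48.2137] 35.1 [-0.1745  1.5335  0.2887] 0.0007015164368568552
```

```bash
python3 -m crank '[[255,0,0,0.2,0,0,0],[255,0,0,0.2,0,0,0],[255,0,0,0.2,0,0,0],[255,0,0,0.2,0,0,0],[255,0,0,0.2,0,0,0],[255,0,0,0.1,0,0,0],[255,0,0,0,0,0,0],[255,0,0,0,0,0,0]]'; python3 -c "
from h import *
s=monitor.observe(); print('TCP in C',B.T@(s['ee_pos']-CO)*1000, s['time'],B.T@s['contact_force'],s['width'])"
```

```text
time: 35.77
ee_pos: [0.5433, 0.0417, 0.117]
tcp_rot: [-0.23, 0.608, 0.735, 0.192]
contact_force: [-4.7, -7.7, 17.3]
width: 0.001
TCP in C [57.0992 45.948  41.3778] 35.7667 [ 4.3934  6.0882 17.9988] 0.0008648155640301239
```

```bash
python3 -m crank '[[255,0,0,0.1,0,0,0],[255,0,0,0.1,0,0,0],[255,0,0,0,0,0,0],[255,0,0,0,0,0,0],[255,0,0,-1.2,0,0,0],[255,0,0,-2.5,0,0,0],[255,0,0,-2.5,0,0,0],[255,0,0,-2.5,0,0,0]]'; python3 -m crank '[[255,0,0,-2.5,0,0,0],[255,0,0,-1,0,0,0],[255,0,0,0,0,0,0],[255,0,0,0,0,0,0],[255,0,0,0,0,0,0],[255,0,0,0,0,0,0],[255,0,0,0,0,0,0],[255,0,0,0,0,0,0]]';python3 chk2.py w22; python3 hgt.py
```

```text
time: 36.43
ee_pos: [0.5516, -0.0037, 0.1833]
tcp_rot: [-0.232, 0.608, 0.735, 0.191]
contact_force: [0.1, 0.4, -0.9]
width: 0.003
time: 37.1
ee_pos: [0.5552, -0.0224, 0.2106]
tcp_rot: [-0.233, 0.608, 0.735, 0.191]
contact_force: [-0.1, 0.6, -0.1]
width: 0.002
47 2820 pitch 0.09650702813989918 roll 0.05690120298136187 z at x=60 34.14273824905876 z at x=20 34.210112928468945
((51.17955780029297, 46.54139709472656), (98.92920684814453, 44.0032958984375), 0.048402056097984314) x max 100.40050527207308 min 3.275339212796899
-48.7 2774 pitch -0.20384488639148868 roll 0.1472625372746874 z at x=60 34.33438701022299 z at x=20 34.19207583254359
((50.719573974609375, -48.9605712890625), (99.34387969970703, 44.94837188720703), 0.35912957787513733) x max 99.89816291643206 min 1.9192611789123366
bed z 0.1843319503124068
t 37.15 tip [125.3  46.2 131.3] tail [  7.3  46.2 131.3] pitch -0.0 yaw -0.0 roll 0.1 F bed [ 0.3 -0.5  0.1] w 0.000 j [ 0.1132  0.5583  0.3418  1.4071 -0.6592  1.6122  0.7412]
wrist light top above bed [(np.int64(504), 34.54), (np.int64(623), 34.56), (np.int64(680), 34.51), (np.in
[... 185 characters left out ...]
0 None bed -0.37342295935077235 1587
top light top above bed [(np.int64(70), 34.19), (np.int64(75), 34.19), (np.int64(69), 34.76), (np.int64(115), 33.97)] tongue 1 13.821338149985198 bed -0.4617446163001477 191
top dark top above bed [(np.int64(65), 34.93), (np.int64(69), 34.48), (np.int64(75), 34.77), (np.int64(109), 34.87)] tongue 2 12.724548353936441 bed -0.4617446163001477 191
side light top above bed [(np.int64(67), 34.47), (np.int64(70), 34.01), (np.int64(60), 35.37), (np.int64(96), 35.07)] tongue 0 None bed -0.2756422485385108 156
side dark top above bed [(np.int64(63), 34.8), (np.int64(59), 34.48), (np.int64(58), 34.4), (np.int64(92), 35.54)] tongue 0 None bed -0.2756422485385108 156
```

View pics/w22.png

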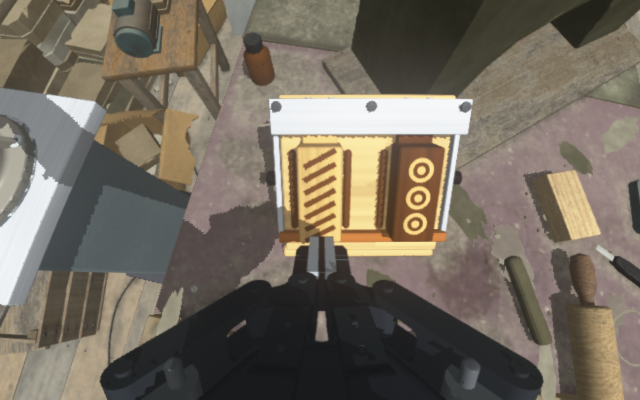

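```bash
python3 - <<'E'
from h import *
P=dict(camera_params('wrist')); P['world_from_camera']=np.load('wlT.npy'); d=np.load('wl.npy')
X,uv=cloud(P,d,260,480,90,260); q=(X-CO)@B*1000
for lo,hi in [(-20,20),(-85,-75),(75,85)]:
    k=(q[:,0]>-20)&(q[:,0]<12)&(q[:,1]>lo)&(q[:,1]<hi)&(q[:,2]>10)&(q[:,2]<14); print('ledge top x range',lo,k.sum(),np.percentile(q[k][:,0],[1,99]))
for y in (46.5,-49):
    k=(abs(q[:,1]-y)<17)&(q[:,2]>32)&(q[:,2]<37); print('blk x range',np.percentile(q[k][:,0],[.3,99.7]))
r=models.recognise
im,d=get_image('top')
for n in ['tape_roll','round_cutter','oxide_bottle']: print(n,[ (round(x['p'],2),np.round(x['rect'])) for x in models.recognise('top',n)[:1]])
cv2.imwrite('pics/t22.png',cv2.resize(im[140:290,215:465,::-1],None,fx=3.2,fy=3.2))
print(monitor.observe()['time'])
E
```

```text
ledge top x range -20 329 [-10.0911   1.0118]
ledge top x range -85 38 [-10.6197   1.0686]
ledge top x range 75 81 [-9.8731  0.6824]
blk x range [ 3.1953 99.7754]
blk x range [ 1.8117 99.8397]
tape_roll [(0.87, array([355., 163.,  32.,  31.]))]
round_cutter []
oxide_bottle [(0.59, array([226., 260.,  16.,  15.]))]
37.45
```

View pics/t22.png

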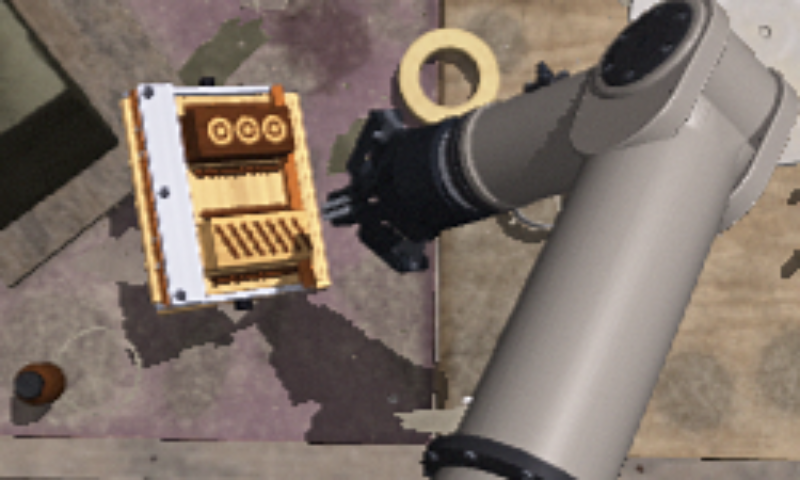

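```bash
python3 -c "
from rig import ctrl,monitor
print(monitor.observe()['contact_force']); print(ctrl.hand_in())"
```

```text
[ 0.37463316  0.40537154 -0.08695301]
the job is handed in; nothing more can be done
None
```

Both stamp blocks are loaded, and I handed the job in at about 37.5 s. The light block is in the near bay and the dark one in the far bay, pattern up and tongues under the keeper.

- **How they went in:** I slid each block in tongue first at about 8°. I pushed it up to about 18 N against the stop, laid it flat behind the ledge and let go.
- **Mended:** the first check after release showed both blocks clamped about 1.5 to 2 mm above the bed. I pressed each one down with closed fingertips at about 20 N, and they settled.
- **Seating:**
  - The wrist camera puts both tops about 34 to 34.5 mm above the bed (34 expected) and tilted less than 0.3°. The noisier top and side cameras read 34 to 35.5 mm.
  - The block tails measure about 1 mm up the bed, where the ledge face is.
  - I could not read the stop travel directly; forces and positions agree with about 10 mm.
- **Bystanders:** the tape roll and bottle look unmoved in the last pictures. The cutter looked unmoved in the side view after the dark block was in. In the last top view the arm partly hid it, so the recogniser did not report it.
- **Robot:** at hand-in it was touching nothing, with a measured force under 0.6 N.

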